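Stamp the waiting parcels and lay them on the fold-out shelf

TASK

First push the folding leg of the outgoing shelf out to its stop, so that the shelf stands level. Then stamp the waiting parcels one at a time, longest first: lay the parcel lengthwise in the middle of the stamping bed with its end up against the backstop, press the treadle all the way down for a moment and let it come up slowly under control, never letting it snap back, and lay the parcel flat on the shelf. Leave the other things on the desk where they are.

Things in the scene. Friction and masses are not known exactly. Their poses are not given: they have to be found in the camera images.
- parcel_long: the longest of the waiting parcels: plain brown carton with a white paper label on top, 140 mm long (own x), 60 mm wide (own y), 40 mm high; origin at the centre of its underside, z up; either end may go to the backstop. May be absent. Starts lying crosswise on the desk at the robot's right; 0.18 to 0.24 kg (may differ by 30 %)
- parcel_mid: the middle one of the waiting parcels: plain brown carton with a white paper label on top, 110 mm long (own x), 60 mm wide (own y), 40 mm high; origin at the centre of its underside, z up; either end may go to the backstop. May be absent. Starts lying crosswise on the desk at the robot's right; 0.18 to 0.24 kg (may differ by 30 %)
- parcel_short: the shortest of the waiting parcels: plain brown carton with a white paper label on top, 80 mm long (own x), 60 mm wide (own y), 40 mm high; origin at the centre of its underside, z up; either end may go to the backstop. May be absent. Starts lying crosswise on the desk at the robot's right; 0.18 to 0.24 kg (may differ by 30 %)
- shelf_base: the outgoing shelf's fixed grey bracket, at the robot's left. Origin on the desk under the centre of the levelled shelf; own x points away from the robot (roughly world x), own y to the left. The bracket stands along the shelf's near edge (own x -0.180 to -0.092, 88 mm high)
- shelf_top (a point): centre of the white shelf leaf's top face, moves with the leaf. The leaf is 180 mm deep (own x) by 280 mm wide (own y), 10 mm thick, hinged at its near edge 95 mm above the desk; its top is 100 mm above the desk when level. With the leg folded its far edge droops by about 3 degrees. z is the leaf's upward normal
- leg (a joint): the shelf's folding steel leg, hinged 88 mm above the desk under the leaf's far edge (own x = +0.075 of shelf_base): 0 = folded in under the leaf, 0.70 rad = swung out (away from the robot) to its stop, where the leaf is level. Starts between 0 and 0.12. The hinge is stiff, stays where it is left, and takes about 5 to 13 N at the foot. The leg lifts the leaf as it goes
- foot_right (a point): centre of the black rubber foot at the robot's-right (-y) end of the leg's foot bar: a 28 mm thick, 90 mm long cylinder along own y, its centre 14 to 20 mm above the desk, standing clear of the leaf's side edge (own y -0.155 to -0.245 of shelf_base). Pushing it away from the robot (own +x of shelf_base) takes it 45 to 53 mm to the stop, where its centre is at own x +0.086
- foot_left (a point): the same at the robot's-left (+y) end, own y +0.155 to +0.245 of shelf_base
- bed (a point): stamping bed: point on the steel bed's top face, 30 mm above the desk, at the middle of the foot of the backstop. Own x points away from the robot into the backstop, y left, z up. The bed reaches from here 180 mm towards the robot (own -x) and is 110 mm wide
- stamper: the fixed stamping machine; origin on the desk below point bed, same axes. Dark backstop and the blue housing behind it are 88 mm high. In the backstop's 42 mm wide window sits the marking head, which comes out as far as 6 mm past the backstop as the treadle goes down and may shift the parcel by that much.
- treadle (a joint): the machine's sprung treadle: 0 = up (near end raised by 0.30 rad), 0.30 rad = fully down at its stop, where the plate is level. Needs about 2 N at the pad to start and 10 N at the stop; the spring throws it up hard (several rad/s) if let go
- treadle_pad (a point): middle of the rubber pad on top of the treadle plate, where to press; moves with it; z is the plate's normal. Steel plate 130 mm long, 60 mm wide, to the right of the bed (its centre line 113 mm to the -y side of the bed's), hinged level with the backstop 30 mm above the desk; the pad point is 110 mm from the hinge on the robot's side, 69 mm above the desk when up, 37 mm when down
- tape_roll: bystander, leave alone: yellow roll of packing tape lying flat, 100 mm across, 48 mm high
- mug: bystander, leave alone: white mug, 80 mm across, 90 mm high
- scanner: bystander, leave alone: black and grey hand scanner, about 190 mm long, 35 mm high
- stapler: bystander, leave alone: black stapler, 140 mm long, 46 mm high
- label_box: bystander, leave alone: white box with a roll of labels in it, 110 x 80 mm, 78 mm high
- marker: bystander, leave alone: black marker pen, 130 mm long, 14 mm thick
- order_pad: bystander, leave alone: thick pad of paper, 150 x 210 mm, 20 mm high
Things that resemble listed ones, but are neither listed nor needed, are in the scene too. What is shaped like the parcel_mid but green is not meant.

How it is judged:
By the outcome, as a careful person would: the job done as asked, in the order asked, and still so for the second after the job is handed in, with the robot touching nothing.
Of parcel_long, parcel_mid, parcel_short only 2 to 3 are there at a start; the rules pass over those that are not, and their reading is None.
At some moment in a run one of parcel_long, parcel_mid, parcel_short may be knocked a few centimetres aside while the robot is not near it.
Once in a run the grip may slacken for a moment while it holds something.
It also fails if it takes over 210 s, if anything falls off the work surface, if the arm or the gripper's body presses on something with over 40 N, if the wrist force passes 120 N, or if a joint passes its speed limit or range.

ROBOT

A 6-joint arm with a two-finger parallel gripper is mounted at the origin on the work surface. World frame = base frame: x ahead of the robot, y to its left, z up, the work surface at z = 0. Lengths are in m, angles in degrees, forces in N, time in s.
With the tool pointing down it reaches from about 0.3 to 0.875 m from the base axis. Payload 6.4 kg.
Tool frame: the origin (TCP) lies where the fingers leave the gripper's body, on its centre line; the fingertips stand 73 mm ahead of it and the grasp point (between the pads) lies 54 mm ahead of it; z points along the fingers, y is the line along which they close (so a half turn about z gives the same grasp; the last joint's range is limited). The gripper opens to 85 mm and grips with 20 to 120 N. Pads are 22 mm wide; open, the fingers measure 114 mm over their backs; the gripper's body (76 mm by 85 mm) begins 54 mm behind the grasp point. The pads swing forward as they close: fully open they stand 13 mm farther back than shut.
Start: joints at [-78.684, 10.359, 92.074, -0, 77.567, -11.82], TCP at [0.226, -0.529, 0.304] pointing down, gripper open.
Joint ranges: [-171.53, 171.53], [-51.25, 118.39], [17.06, 147.69], [-65.23, 245.23], [0, 150.52], [-178.68, 178.68]. Speed limits (degrees/s): [147.25, 147.25, 172.46, 180, 180, 180].

INTERFACE

Orientations are given as [roll, pitch, yaw] about the fixed x, y, z axes, in that order (R = Rz(yaw) Ry(pitch) Rx(roll)).
In Python, from rig import manip gives the robot as it stands.
- The arm moves only by the tool move_arm, never from a script. Its argument "rows" is a list of rows, each an object of numbers: "x", "y", "z": the shift along the tool's x, y, z in mm; "ax", "ay", "az": the turn, a rotation vector about the tool's x, y, z in degrees; "fingers": the opening, from 0 (shut) to 1 (fully open). A call has 1 to 10 rows; each row shifts and turns the commanded pose from where the row before left it, along the tool's axes as they then stand; what a row does not reach is not made up. A row lasts 1/10 s, in which the tool goes at most 50 mm and 8.59 degrees, less where a joint would pass 70% of its speed; a pose out of reach is approached as far as the arm can. A call is refused whole if a number of a shift passes 50 or a number of a turn 8.59, either way. A call with a gripper value outside its range is refused whole. The fingers move at their own pace and stop on an object; the grip force is fixed at half the most. Time passes only in rows, so rows that do not move let the fingers close. It gives the time, the measured TCP pose, the force, the opening and the grip force at its end, in the units of the state.
- manip.state(): the state, without advancing time (a new reading comes with each control period).
- manip.snapshot(name): name is "scene" or "top"; returns (picture, depth): 480x640x3 uint8, red, green, blue; 480x640 float32, m along the optical axis (not along the pixel's ray), 0 where there is no reading.
- manip.get_calibration(name): a dict with "intrinsics" (3x3 intrinsics, pixels), "distortion" ([k1, k2, p1, p2, k3] as OpenCV has them; the pictures are not rectified), "origin" and "rotation" of the camera in the world. Camera axes: x right, y down, z forward; pixel columns grow to the right and rows downward; lengths in m; the calibration is good to about 2 mm. A picture is of the moment at which its call begins. get_calibration takes no time and is no camera call.
- manip.close_job(): hands the job in; it is judged then, once.
The state is a dict: "clock": time; "joints": joint angles; "qvel": joint speeds; "joint_torque": joint torques, N m; "position": TCP position; "ee_rot": TCP orientation; "ft_force": force on the tool from outside, world axes, zero at the start; "moment": the same for the moment, N m; "width": finger opening in m; "gripper_force": force on a finger pad.
Only numpy, scipy, OpenCV 4.12 (cv2) and the standard library are available. Lean on these libraries where they do the work, as an engineer would, in place of code of your own. Each camera call takes 0.05 s, during which the arm holds its last target. There are 200 camera calls.

## Working session

There is one attempt and no reset: what is moved stays moved. The work goes in short steps, Python scripts to look and compute and a tool call to move; the robot and the scene stay as the last step left them, time stands still between calls to the robot, and variables do not carry over. Pictures are saved under pics/ and viewed, at most 14 in all, crops included, and the job is handed in when it is done.

Besides the shell and the picture viewer there is one more tool, called after ">>>" by a JSON object that holds its "api" and its "payload", one argument or row to a line. move_arm: Moves the arm, as the interface text tells. Its arguments: {"type":"object","properties":{"rows":{"type":"array","items":{"type":"object","properties":{"x":{"type":"number"},"y":{"type":"number"},"z":{"type":"number"},"ax":{"type":"number"},"ay":{"type":"number"},"az":{"type":"number"},"fingers":{"type":"number"}}}}},"required":["rows"]}

```bash
mkdir -p pics; cat > h.py <<'E'
import numpy as np, cv2, json
from rig import manip
def snap(n,f=None):
    p,d=manip.snapshot(n)
    if f: cv2.imwrite('pics/'+f,cv2.cvtColor(p,cv2.COLOR_RGB2BGR))
    return p,d
def cal(n):
    c=manip.get_calibration(n); return [np.array(c[k],float) for k in('intrinsics','distortion','origin','rotation')]
def ray(n,uv,z):
    K,D,o,R=cal(n); q=cv2.undistortPoints(np.array(uv,float).reshape(-1,1,2),K,D).reshape(-1,2)
    d=np.c_[q,np.ones(len(q))]@R.T
    return o+d*((z-o[2])/d[:,2])[:,None]
def cloud(n,dep):
    K,D,o,R=cal(n); v,u=np.mgrid[:480,:640]
    q=cv2.undistortPoints(np.stack([u,v],-1).reshape(-1,1,2).astype(float),K,D).reshape(480,640,2)
    return (np.dstack([q,np.ones((480,640))])*dep[...,None])@R.T+o
E
python3 - <<'E'
from h import *
for n in('scene','top'):
    p,d=snap(n,n+'0.png'); c=manip.get_calibration(n); print(n,c['origin'],np.round(c['rotation'],3).tolist(),c['intrinsics'])
    np.savez('/tmp/'+n,p=p,d=d)
print(manip.state())
E
```

```text
scene [0.9676749  0.54113481 1.00786528] [-143.127, 0.467, 137.563] [[438.77303411   0.         325.55445445]
 [  0.         438.77303411 240.36558642]
 [  0.           0.           1.        ]]
top [0.21372426 0.01148775 1.65920903] [-168.512, 0.653, -90.719] [[618.17883092   0.         326.95489377]
 [  0.         618.17883092 243.11770972]
 [  0.           0.           1.        ]]
{'clock': 0.1, 'joints': array([-7.86837202e+01,  1.03972328e+01,  9.21249971e+01,  1.03755001e-03,
        7.75689022e+01, -1.18206835e+01]), 'qvel': array([-0.00510373, -0.03615989, -0.13432469, -0.06185523, -0.05373707,
        0.05103283]), 'joint_torque': array([ 1.21277659e-03, -4.45871508e+01, -3.52238774e+01, -2.15071082e-04,
        4.14125956e-03, -1.21388851e-05]), 'position': array([ 0.22587367, -0.52836395,  0.30308597]), 'ee_rot': array([-1.79911008e+02, -1.96597383e-02,  2.31367238e+01]), 'ft_force': array([-0.51145786, -0.35330015, -0.41615795]), 'moment': array([ 0.00311805, -0.00139431,  0.00548144]), 'gripper_force': 0.0, 'width': 0.08532965908061273}
```

View pics/top0.png

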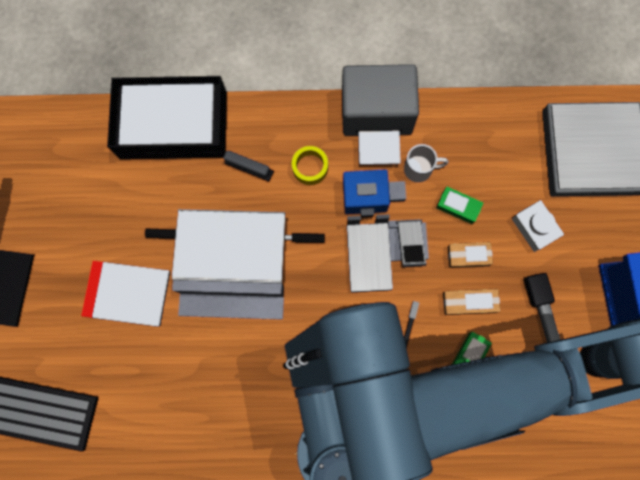

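View pics/scene0.png

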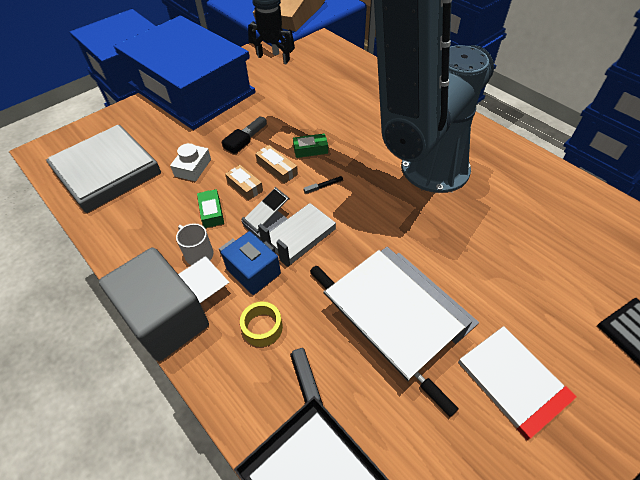

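The pictures show two brown cartons with white labels, at top (470,255) about 44 px long and (471,302) about 55 px long. The bed is at (370,255), the treadle at (411,243), the leaf at (230,245), the right foot at (308,238) and the left foot at (160,233).

Candidates for the parcels: (471,302) fits parcel_long and (470,255) fits parcel_mid. The green boxes at (460,204) and (473,350) are decoys. No short parcel is visible, but the arm could be hiding one.

```bash
python3 - <<'E'
s=open('h.py').read()
s=s.replace("def ray","from scipy.spatial.transform import Rotation as Ro\ndef ray",1).replace("return [np.array(c[k],float) for k in('intrinsics','distortion','origin','rotation')]","return [np.array(c[k],float) for k in('intrinsics','distortion','origin')]+[Ro.from_euler('xyz',c['rotation'],degrees=True).as_matrix()]")
s+='''
def box(n,p,P,win,mask,name):
    u0,v0,u1,v1=win; m=np.zeros((480,640),bool); m[v0:v1,u0:u1]=mask[v0:v1,u0:u1]
    k,l,st,_=cv2.connectedComponentsWithStats(m.astype(np.uint8)); i=1+st[1:,4].argmax(); q=P[l==i]
    r=cv2.minAreaRect(q[:,:2].astype(np.float32)*1000)
    print(name,'c',np.round(r[0],1),'size',np.round(r[1],1),'ang',round(r[2],1),'zmed',np.round(np.median(q[:,2])*1000,1),'n',len(q))
    return q
'''
open('h.py','w').write(s)
E
python3 - <<'E'
from h import *
a=np.load('/tmp/top.npz'); p=a['p'].astype(int); P=cloud('top',a['d']); z=P[...,2]
print('desk z',np.median(z[395:405,250:280]))
box('top',p,P,(430,280,515,325),(z>.03)&(z<.06),'A')
box('top',p,P,(430,232,510,278),(z>.03)&(z<.06),'B')
box('top',p,P,(340,215,395,300),(z>.022)&(z<.04),'bed')
box('top',p,P,(340,170,395,230),(z>.075)&(z<.1),'housing')
q=box('top',p,P,(165,200,290,290),(z>.07)&(z<.12)&(p.min(2)>170),'leaf')
c=np.linalg.lstsq(np.c_[q,],np.ones(len(q)),rcond=None)[0]; print('normal',c/np.linalg.norm(c))
dark=p.max(2)<60
box('top',p,P,(290,228,335,250),dark&(z>.012),'footR')
box('top',p,P,(135,222,176,245),dark&(z>.012),'footL')
box('top',p,P,(396,215,432,270),(z>.035)&(z<.09),'treadle')
for v,u in[(243,411),(255,411),(240,370),(280,370),(222,370),(245,230),(238,308),(190,370)]: print((u,v),np.round(P[v,u]*1000,0))
t=cv2.resize(cv2.imread('pics/top0.png')[180:380,330:530],(600,600),interpolation=2);cv2.imwrite('pics/c1.png',t)
E
```

```text
desk z 0.0005292536505576706
A c [ 381.3 -351.1] size [ 60.9 142.4] ang 1.6 zmed 40.9 n 1249
B c [ 507.6 -354.6] size [ 60.8 112. ] ang 1.4 zmed 41.1 n 955
bed c [509.  -95.2] size [186.7 129.9] ang 2.3 zmed 30.8 n 2748
housing c [680.3 -78.7] size [104.7 120. ] ang 2.4 zmed 89.2 n 1649
leaf c [530.3 280.6] size [278.6 181.5] ang 87.5 zmed 96.2 n 7147
normal [0.07233251 0.00201785 0.99737853]
footR c [393.1  66.6] size [365.5  84.9] ang 4.0 zmed 28.6 n 275
footL c [579.7 479.4] size [81.8 23.7] ang 85.4 zmed 28.7 n 253
treadle c [ 538.  -195.6] size [132.   68.6] ang 1.4 zmed 56.8 n 1027
(411, 243) [ 537. -197.   54.]
(411, 255) [ 503. -194.   66.]
(370, 240) [551. -90.  37.]
(370, 280) [444. -87.  29.]
(370, 222) [608. -93.   3.]
(230, 245) [531. 277.  92.]
(308, 238) [559.  77.  34.]
(370, 190) [673. -90.  95.]
```

View pics/c1.png

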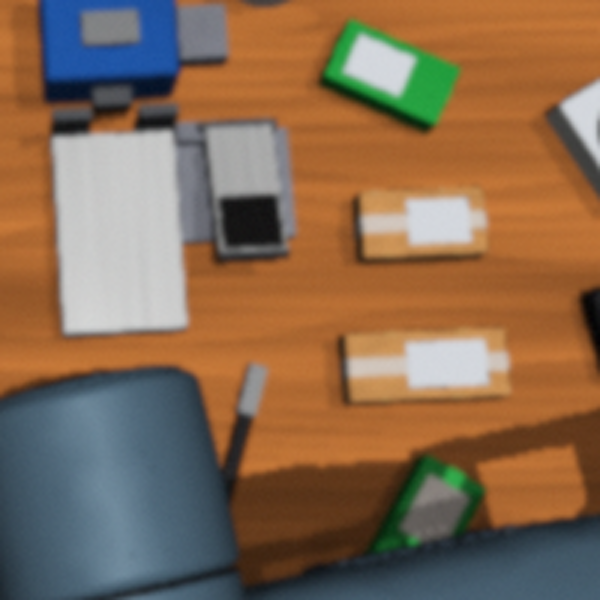

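The crop confirms it: the brown 142x61 mm carton is parcel_long and the brown 112x61 mm one is parcel_mid. The box shaped like parcel_mid at (460,204) is green, so it is the decoy. Next I fix the bed and shelf frames while starting the first move, a lift towards the right foot.

```bash
python3 - <<'E'
from h import *
a=np.load('/tmp/top.npz'); p=a['p'].astype(int); P=cloud('top',a['d']); z=P[...,2]
dark=p.max(2)<60
box('top',p,P,(297,228,330,248),dark&(z>.012)&(P[...,0]>.5),'footR')
c=np.array([(62,333),(187,327),(175,130),(52,133)])/3+[330,180]
B=ray('top',c,.03)[:,:2]*1000; print('bed corners',B.round(0).tolist()); 
print('yaw',np.degrees(np.arctan2(*(B[3]-B[0])[::-1])),np.degrees(np.arctan2(*(B[2]-B[1])[::-1])))
m=((z>.024)&(z<.036)&(P[...,1]>-.16)&(P[...,1]<-.02)&(p.min(2)>150)); m[:215]=0;m[300:]=0;m[:,:340]=0;m[:,395:]=0
r=cv2.minAreaRect(P[m][:,:2].astype(np.float32)*1000);print('bed',r)
m=((z>.084)&(z<.094)&(p.max(2)<90)); m[:195]=0;m[235:]=0;m[:,:335]=0;m[:,400:]=0
print('backstop',m.sum(),np.round([P[m].min(0),P[m].max(0)],3).tolist())
m=((z>.07)&(z<.12)&(p.min(2)>170)); m[:,:165]=0;m[:,290:]=0
print('leaf corners',cv2.boxPoints(cv2.minAreaRect(P[m][:,:2].astype(np.float32)*1000)).round(0).tolist())
m=((z>.03)&(z<.085)&(dark|(p.max(2)<60))); m[:225]=0;m[275:]=0;m[:,:400]=0;m[:,430:]=0
print('pad',np.median(P[m],0).round(3))
E
```

```text
footR c [560.5  71.8] size [70.9 24.4] ang 88.8 zmed 28.5 n 238
bed corners [[415.0, -35.0], [419.0, -146.0], [597.0, -141.0], [596.0, -30.0]]
yaw 1.693286810795861 1.545648710388082
bed ((505.8942565917969, -86.54013061523438), (178.71017456054688, 107.82196807861328), 2.19543719291687)
backstop 106 [[0.593, -0.136, 0.084], [0.656, -0.021, 0.094]]
leaf corners [[406.0, 416.0], [439.0, 120.0], [1017.0, 183.0], [984.0, 479.0]]
pad [ 0.505 -0.199  0.068]
```

>>> {"api": "move_arm", "payload": {
  "rows": [
    {"fingers": 0},
    {},
    {}
  ]
}}

```text
invalid input
```

>>> {"api": "move_arm", "payload": {
  "rows": [
    {"az": 7.7,"fingers": 0},
    {"az": 7.7},
    {"az": 7.7},
    {"x": 20,"y": -42},
    {"x": 20,"y": -42},
    {"x": 20,"y": -42},
    {"x": 20,"y": -42},
    {"x": 20,"y": -42},
    {"x": 20,"y": -42},
    {"x": 20,"y": -42}
  ]
}}

```text
invalid input
```

>>> {"api": "move_arm", "payload": {
  "rows": [
    {"x": 0,"y": 0,"z": 0,"ax": 0,"ay": 0,"az": 7.7,"fingers": 0},
    {"x": 0,"y": 0,"z": 0,"ax": 0,"ay": 0,"az": 7.7,"fingers": 0},
    {"x": 0,"y": 0,"z": 0,"ax": 0,"ay": 0,"az": 7.7,"fingers": 0}
  ]
}}

```text
clock: 0.4
position: [0.2259, -0.5285, 0.3033]
ee_rot: [-179.9, 0.0, -0.3]
ft_force: [0.6, 0.4, 0.1]
width: 0.0436
gripper_force: 0.0
```

>>> {"api": "move_arm", "payload": {
  "rows": [
    {"x": 20,"y": -42,"z": 0,"ax": 0,"ay": 0,"az": 0,"fingers": 0},
    {"x": 20,"y": -42,"z": 0,"ax": 0,"ay": 0,"az": 0,"fingers": 0},
    {"x": 20,"y": -42,"z": 0,"ax": 0,"ay": 0,"az": 0,"fingers": 0},
    {"x": 20,"y": -42,"z": 0,"ax": 0,"ay": 0,"az": 0,"fingers": 0},
    {"x": 20,"y": -42,"z": 0,"ax": 0,"ay": 0,"az": 0,"fingers": 0},
    {"x": 20,"y": -42,"z": 0,"ax": 0,"ay": 0,"az": 0,"fingers": 0},
    {"x": 20,"y": -42,"z": 0,"ax": 0,"ay": 0,"az": 0,"fingers": 0},
    {"x": 20,"y": -42,"z": 0,"ax": 0,"ay": 0,"az": 0,"fingers": 0},
    {"x": 20,"y": -42,"z": 0,"ax": 0,"ay": 0,"az": 0,"fingers": 0},
    {"x": 20,"y": -42,"z": 0,"ax": 0,"ay": 0,"az": 0,"fingers": 0}
  ]
}}

```text
clock: 1.4
position: [0.426, -0.1067, 0.3038]
ee_rot: [180.0, -0.0, 0.0]
ft_force: [0.0, -0.2, -0.1]
width: -0.0004
gripper_force: 0.0
```

>>> {"api": "move_arm", "payload": {
  "rows": [
    {"x": 20,"y": -43,"z": 0,"ax": 0,"ay": 0,"az": 0,"fingers": 0},
    {"x": 20,"y": -43,"z": 0,"ax": 0,"ay": 0,"az": 0,"fingers": 0},
    {"x": 20,"y": -43,"z": 0,"ax": 0,"ay": 0,"az": 0,"fingers": 0},
    {"x": 19,"y": -42,"z": 0,"ax": 0,"ay": 0,"az": 0,"fingers": 0},
    {"x": 0,"y": 0,"z": 45,"ax": 0,"ay": 0,"az": 0,"fingers": 0},
    {"x": 0,"y": 0,"z": 45,"ax": 0,"ay": 0,"az": 0,"fingers": 0},
    {"x": 0,"y": 0,"z": 45,"ax": 0,"ay": 0,"az": 0,"fingers": 0},
    {"x": 0,"y": 0,"z": 45,"ax": 0,"ay": 0,"az": 0,"fingers": 0},
    {"x": 0,"y": 0,"z": 30,"ax": 0,"ay": 0,"az": 0,"fingers": 0},
    {"x": 0,"y": 0,"z": 12,"ax": 0,"ay": 0,"az": 0,"fingers": 0}
  ]
}}

```text
clock: 2.4
position: [0.502, 0.0627, 0.0784]
ee_rot: [-180.0, 0.4, 0.0]
ft_force: [-0.7, -0.6, 0.1]
width: -0.0001
gripper_force: 0.0
```

```bash
python3 - <<'E'
from h import *
p,d=snap('top','top1.png'); P=cloud('top',d); z=P[...,2]; p=p.astype(int)
for f in('top',): pass
brown=(p[...,0]>p[...,2]+40)&(z>.03)&(z<.06)
n,l,st,c=cv2.connectedComponentsWithStats(brown.astype(np.uint8))
print([(c[i].round(),P[l==i].mean(0).round(3),st[i,4]) for i in range(1,n) if st[i,4]>60])
E
```

```text
[(array([309., 164.]), array([0.763, 0.072, 0.046]), np.int32(552)), (array([467., 246.]), array([ 0.528, -0.348,  0.041]), np.int32(228)), (array([469., 262.]), array([ 0.487, -0.349,  0.04 ]), np.int32(307)), (array([467., 294.]), array([ 0.402, -0.34 ,  0.041]), np.int32(312)), (array([470., 309.]), array([ 0.361, -0.344,  0.041]), np.int32(386))]
```

View pics/top1.png

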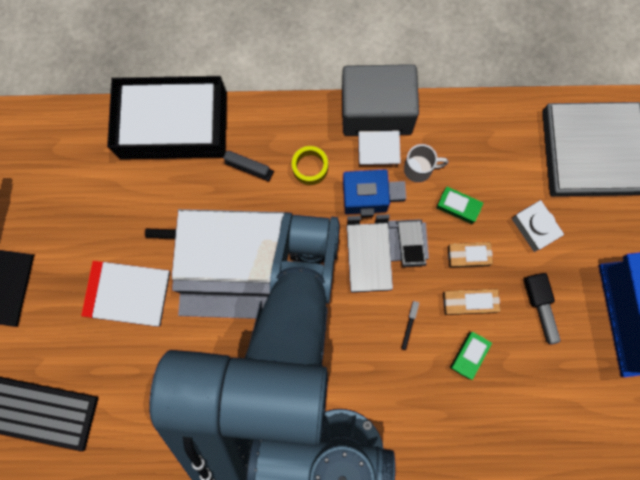

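The arm is now clear of the right side and only the two parcels are there; the short one is absent. The gripper stands in front of the right foot, so I push +x.

>>> {"api": "move_arm", "payload": {
  "rows": [
    {"x": 8,"y": 0,"z": 0,"ax": 0,"ay": 0,"az": 0,"fingers": 0},
    {"x": 8,"y": 0,"z": 0,"ax": 0,"ay": 0,"az": 0,"fingers": 0},
    {"x": 8,"y": 0,"z": 0,"ax": 0,"ay": 0,"az": 0,"fingers": 0},
    {"x": 5,"y": 0,"z": 0,"ax": 0,"ay": 0,"az": 0,"fingers": 0},
    {"x": 5,"y": 0,"z": 0,"ax": 0,"ay": 0,"az": 0,"fingers": 0},
    {"x": 5,"y": 0,"z": 0,"ax": 0,"ay": 0,"az": 0,"fingers": 0},
    {"x": 5,"y": 0,"z": 0,"ax": 0,"ay": 0,"az": 0,"fingers": 0}
  ]
}}

```text
clock: 3.15
position: [0.5462, 0.0625, 0.0804]
ee_rot: [-180.0, 0.4, 0.0]
ft_force: [-7.0, -0.9, -5.1]
width: 0.0
gripper_force: 3.2
```

>>> {"api": "move_arm", "payload": {
  "rows": [
    {"x": 5,"y": 0,"z": 0,"ax": 0,"ay": 0,"az": 0,"fingers": 0},
    {"x": 5,"y": 0,"z": 0,"ax": 0,"ay": 0,"az": 0,"fingers": 0},
    {"x": 5,"y": 0,"z": 0,"ax": 0,"ay": 0,"az": 0,"fingers": 0},
    {"x": 5,"y": 0,"z": 0,"ax": 0,"ay": 0,"az": 0,"fingers": 0}
  ]
}}

```text
clock: 3.55
position: [0.5659, 0.063, 0.0799]
ee_rot: [-179.9, 0.4, 0.0]
ft_force: [-5.8, 0.2, -3.5]
width: 0.0001
gripper_force: 2.8
```

>>> {"api": "move_arm", "payload": {
  "rows": [
    {"x": 4,"y": 0,"z": 0,"ax": 0,"ay": 0,"az": 0,"fingers": 0},
    {"x": 4,"y": 0,"z": 0,"ax": 0,"ay": 0,"az": 0,"fingers": 0},
    {"x": 2,"y": 0,"z": 0,"ax": 0,"ay": 0,"az": 0,"fingers": 0}
  ]
}}

```text
clock: 3.85
position: [0.5766, 0.0628, 0.0802]
ee_rot: [-180.0, 0.3, 0.0]
ft_force: [-5.4, -0.7, -3.1]
width: 0.0001
gripper_force: 2.6
```

>>> {"api": "move_arm", "payload": {
  "rows": [
    {"x": 2,"y": 0,"z": 0,"ax": 0,"ay": 0,"az": 0,"fingers": 0},
    {"x": 2,"y": 0,"z": 0,"ax": 0,"ay": 0,"az": 0,"fingers": 0},
    {"x": 2,"y": 0,"z": 0,"ax": 0,"ay": 0,"az": 0,"fingers": 0}
  ]
}}

```text
clock: 4.15
position: [0.5829, 0.0626, 0.0808]
ee_rot: [-180.0, 0.3, 0.0]
ft_force: [-5.4, -1.6, -0.6]
width: 0.0
gripper_force: 2.8
```

>>> {"api": "move_arm", "payload": {
  "rows": [
    {"x": 2,"y": 0,"z": 0,"ax": 0,"ay": 0,"az": 0,"fingers": 0},
    {"x": 2,"y": 0,"z": 0,"ax": 0,"ay": 0,"az": 0,"fingers": 0}
  ]
}}

```text
clock: 4.35
position: [0.5839, 0.0627, 0.0804]
ee_rot: [-180.0, 0.7, 0.1]
ft_force: [-22.4, -2.4, 14.1]
width: -0.0001
gripper_force: 11.5
```

>>> {"api": "move_arm", "payload": {
  "rows": [
    {"x": -10,"y": 0,"z": 0,"ax": 0,"ay": 0,"az": 0,"fingers": 0},
    {"x": -30,"y": 0,"z": 0,"ax": 0,"ay": 0,"az": 0,"fingers": 0},
    {"x": 0,"y": 0,"z": -48,"ax": 0,"ay": 0,"az": 0,"fingers": 0},
    {"x": 0,"y": 0,"z": -48,"ax": 0,"ay": 0,"az": 0,"fingers": 0},
    {"x": 0,"y": 0,"z": -48,"ax": 0,"ay": 0,"az": 0,"fingers": 0},
    {"x": 0,"y": 0,"z": -48,"ax": 0,"ay": 0,"az": 0,"fingers": 0},
    {"x": -15,"y": 42,"z": 0,"ax": 0,"ay": 0,"az": 0,"fingers": 1},
    {"x": -16,"y": 42,"z": 0,"ax": 0,"ay": 0,"az": 0,"fingers": 1},
    {"x": -16,"y": 42,"z": 0,"ax": 0,"ay": 0,"az": 0,"fingers": 1},
    {"x": -16,"y": 42,"z": 0,"ax": 0,"ay": 0,"az": 0,"fingers": 1}
  ]
}}

```text
clock: 5.35
position: [0.4855, -0.107, 0.2749]
ee_rot: [179.9, -0.2, 0.1]
ft_force: [0.3, -0.5, -0.5]
width: 0.0582
gripper_force: 0.0
```

>>> {"api": "move_arm", "payload": {
  "rows": [
    {"x": -16,"y": 42,"z": 0,"ax": 0,"ay": 0,"az": 0,"fingers": 1},
    {"x": -16,"y": 42,"z": 0,"ax": 0,"ay": 0,"az": 0,"fingers": 1},
    {"x": -16,"y": 42,"z": 0,"ax": 0,"ay": 0,"az": 0,"fingers": 1},
    {"x": -16,"y": 42,"z": 0,"ax": 0,"ay": 0,"az": 0,"fingers": 1},
    {"x": -18,"y": 40,"z": 0,"ax": 0,"ay": 0,"az": 0,"fingers": 1},
    {"x": -18,"y": 38,"z": 0,"ax": 0,"ay": 0,"az": 0,"fingers": 1},
    {"x": 0,"y": 0,"z": 0,"ax": 0,"ay": 0,"az": -8.5,"fingers": 1},
    {"x": 0,"y": 0,"z": 0,"ax": 0,"ay": 0,"az": -8.5,"fingers": 1},
    {"x": 0,"y": 0,"z": 0,"ax": 0,"ay": 0,"az": -8.5,"fingers": 1},
    {"x": 0,"y": 0,"z": 0,"ax": 0,"ay": 0,"az": -8.5,"fingers": 1}
  ]
}}

```text
clock: 6.35
position: [0.3861, -0.3523, 0.2746]
ee_rot: [179.9, -0.0, 34.4]
ft_force: [-0.5, 0.1, 0.3]
width: 0.0851
gripper_force: 0.0
```

>>> {"api": "move_arm", "payload": {
  "rows": [
    {"x": 0,"y": 0,"z": 0,"ax": 0,"ay": 0,"az": -8.5,"fingers": 1},
    {"x": 0,"y": 0,"z": 0,"ax": 0,"ay": 0,"az": -8.5,"fingers": 1},
    {"x": 0,"y": 0,"z": 0,"ax": 0,"ay": 0,"az": -8.5,"fingers": 1},
    {"x": 0,"y": 0,"z": 0,"ax": 0,"ay": 0,"az": -8.5,"fingers": 1},
    {"x": 0,"y": 0,"z": 0,"ax": 0,"ay": 0,"az": -8.5,"fingers": 1},
    {"x": 0,"y": 0,"z": 0,"ax": 0,"ay": 0,"az": -8.5,"fingers": 1},
    {"x": 0,"y": 0,"z": 0,"ax": 0,"ay": 0,"az": -6.5,"fingers": 1}
  ]
}}

```text
clock: 7.05
position: [0.3863, -0.3521, 0.2746]
ee_rot: [179.9, 0.1, 91.9]
ft_force: [0.2, -0.7, -0.0]
width: 0.0851
gripper_force: 0.0
```

```bash
python3 - <<'E'
from h import *
p,d=snap('top','top2.png'); P=cloud('top',d); z=P[...,2]; p=p.astype(int)
q=box('top',p,P,(165,200,290,295),(z>.08)&(z<.12)&(p.min(2)>170),'leaf')
c=np.linalg.lstsq(np.c_[q[:,:2],np.ones(len(q))],q[:,2],rcond=None)[0]; print('slope deg',np.degrees(c[:2]))
box('top',p,P,(430,280,515,325),(z>.03)&(z<.06),'A')
box('top',p,P,(430,232,510,278),(z>.03)&(z<.06),'B')
p,d=snap('scene','s2.png'); P=cloud('scene',d); z=P[...,2]
m=(z>.03)&(z<.06)&(P[...,1]<-.25)&(P[...,1]>-.45)
for n,lo,hi in(('A',.33,.43),('B',.46,.56)): box('scene',p,P,(200,100,340,220),m&(P[...,0]>lo)&(P[...,0]<hi),n)
E
```

```text
leaf c [530.6 280.3] size [278.6 183. ] ang 87.4 zmed 100.8 n 7314
slope deg [ 0.06360045 -0.08270513]
A c [ 392.9 -384. ] size [61.1 27.8] ang 32.7 zmed 41.4 n 165
B c [ 507.4 -355.2] size [ 61.2 114.3] ang 2.3 zmed 41.1 n 893
A c [ 381.1 -349.8] size [ 64.  144.5] ang 1.8 zmed 39.3 n 629
B c [ 508.6 -352.7] size [ 62.5 114.8] ang 2.4 zmed 39.3 n 556
```

View pics/s2.png

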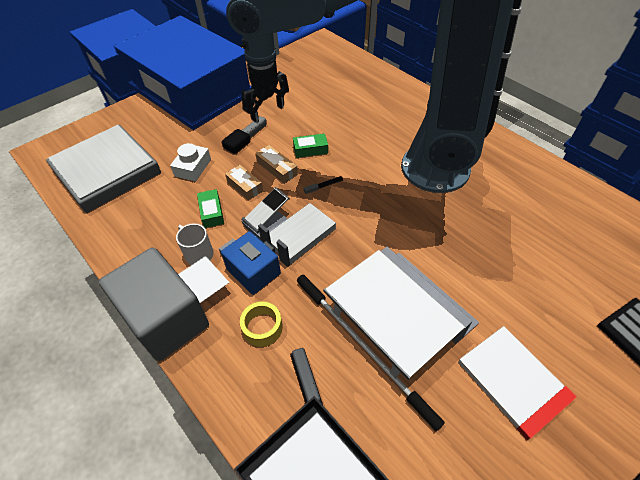

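The leaf is level: its top is at 100.8 mm with slope under 0.1°. The leg stands out along its bar, with the black feet at (311,290) and (425,410). Parcel A is unmoved at (381,-350), so I descend and grip it.

>>> {"api": "move_arm", "payload": {
  "rows": [
    {"x": 2,"y": -5,"z": 40,"ax": 0,"ay": 0,"az": 0,"fingers": 1},
    {"x": 0,"y": 0,"z": 45,"ax": 0,"ay": 0,"az": 0,"fingers": 1},
    {"x": 0,"y": 0,"z": 45,"ax": 0,"ay": 0,"az": 0,"fingers": 1},
    {"x": 0,"y": 0,"z": 40,"ax": 0,"ay": 0,"az": 0,"fingers": 1},
    {"x": 0,"y": 0,"z": 25,"ax": 0,"ay": 0,"az": 0,"fingers": 1},
    {"x": 0,"y": 0,"z": 0,"ax": 0,"ay": 0,"az": 0,"fingers": 1},
    {"x": 0,"y": 0,"z": 0,"ax": 0,"ay": 0,"az": 0,"fingers": 0},
    {"x": 0,"y": 0,"z": 0,"ax": 0,"ay": 0,"az": 0,"fingers": 0},
    {"x": 0,"y": 0,"z": 0,"ax": 0,"ay": 0,"az": 0,"fingers": 0},
    {"x": 0,"y": 0,"z": 0,"ax": 0,"ay": 0,"az": 0,"fingers": 0}
  ]
}}

```text
clock: 8.15
position: [0.3818, -0.3512, 0.0812]
ee_rot: [179.9, 0.2, 91.5]
ft_force: [0.3, 0.1, 7.2]
width: 0.0594
gripper_force: 66.8
```

>>> {"api": "move_arm", "payload": {
  "rows": [
    {"x": 0,"y": 0,"z": -30,"ax": 0,"ay": 0,"az": 0,"fingers": 0},
    {"x": 0,"y": 0,"z": -40,"ax": 0,"ay": 0,"az": 0,"fingers": 0},
    {"x": 0,"y": 0,"z": -40,"ax": 0,"ay": 0,"az": 0,"fingers": 0},
    {"x": 0,"y": 0,"z": 0,"ax": 0,"ay": 0,"az": 8,"fingers": 0},
    {"x": 0,"y": 0,"z": 0,"ax": 0,"ay": 0,"az": 8,"fingers": 0},
    {"x": 0,"y": 0,"z": 0,"ax": 0,"ay": 0,"az": 8,"fingers": 0},
    {"x": 0,"y": 0,"z": 0,"ax": 0,"ay": 0,"az": 8,"fingers": 0},
    {"x": 0,"y": 0,"z": 0,"ax": 0,"ay": 0,"az": 8,"fingers": 0},
    {"x": 0,"y": 0,"z": 0,"ax": 0,"ay": 0,"az": 8,"fingers": 0},
    {"x": 0,"y": 0,"z": 0,"ax": 0,"ay": 0,"az": 8,"fingers": 0}
  ]
}}

```text
clock: 9.15
position: [0.3807, -0.3497, 0.1894]
ee_rot: [180.0, -0.0, 35.2]
ft_force: [-0.7, 0.0, -2.0]
width: 0.0589
gripper_force: 66.2
```

>>> {"api": "move_arm", "payload": {
  "rows": [
    {"x": 0,"y": 0,"z": 0,"ax": 0,"ay": 0,"az": 8,"fingers": 0},
    {"x": 0,"y": 0,"z": 0,"ax": 0,"ay": 0,"az": 8,"fingers": 0},
    {"x": 0,"y": 0,"z": 0,"ax": 0,"ay": 0,"az": 8,"fingers": 0},
    {"x": 0,"y": 0,"z": 0,"ax": 0,"ay": 0,"az": 8,"fingers": 0},
    {"x": 0,"y": 0,"z": 0,"ax": 0,"ay": 0,"az": 1.5,"fingers": 0}
  ]
}}

```text
clock: 9.65
position: [0.3808, -0.3497, 0.1893]
ee_rot: [180.0, -0.0, 1.9]
ft_force: [0.1, -0.1, -2.5]
width: 0.0592
gripper_force: 66.2
```

>>> {"api": "move_arm", "payload": {
  "rows": [
    {"x": 22,"y": -43,"z": 0,"ax": 0,"ay": 0,"az": 0,"fingers": 0},
    {"x": 22,"y": -43,"z": 0,"ax": 0,"ay": 0,"az": 0,"fingers": 0},
    {"x": 22,"y": -43,"z": 0,"ax": 0,"ay": 0,"az": 0,"fingers": 0},
    {"x": 22,"y": -43,"z": 0,"ax": 0,"ay": 0,"az": 0,"fingers": 0},
    {"x": 22,"y": -43,"z": 0,"ax": 0,"ay": 0,"az": 0,"fingers": 0},
    {"x": 22,"y": -43,"z": 0,"ax": 0,"ay": 0,"az": 0,"fingers": 0},
    {"x": 0,"y": 0,"z": 45,"ax": 0,"ay": 0,"az": 0,"fingers": 0},
    {"x": 0,"y": 0,"z": 0,"ax": 0,"ay": 0,"az": 0,"fingers": 0}
  ]
}}

```text
clock: 10.45
position: [0.5006, -0.0842, 0.1396]
ee_rot: [-179.8, 0.5, 2.4]
ft_force: [-0.1, 0.3, -3.6]
width: 0.059
gripper_force: 66.4
```

```bash
python3 - <<'E'
from h import *
p,d=snap('scene','s3.png'); P=cloud('scene',d); z=P[...,2]; pi=p.astype(int)
m=(z>.085)&(z<.115)&(P[...,0]<.594)&(P[...,0]>.4)&(P[...,1]>-.14)&(P[...,1]<-.03)
u=np.argwhere(m)
brown=m&(pi[...,0]>pi[...,2]+30)
q=P[brown|m]; print(np.round(np.percentile(q,[2,50,98],axis=0),3))
cv2.imwrite('pics/c3.png',cv2.resize(cv2.cvtColor(p,4)[150:300,180:380],(800,600)))
print(manip.state()['position'])
print('pad pt ray',ray('top',[(413.5,254)],.069))
E
```

```text
[[ 0.432 -0.114  0.087]
 [ 0.524 -0.078  0.098]
 [ 0.57  -0.041  0.107]]
[ 0.50148757 -0.08562494  0.14170444]
pad pt ray [[ 0.50475514 -0.20016115  0.069     ]]
```

View pics/c3.png

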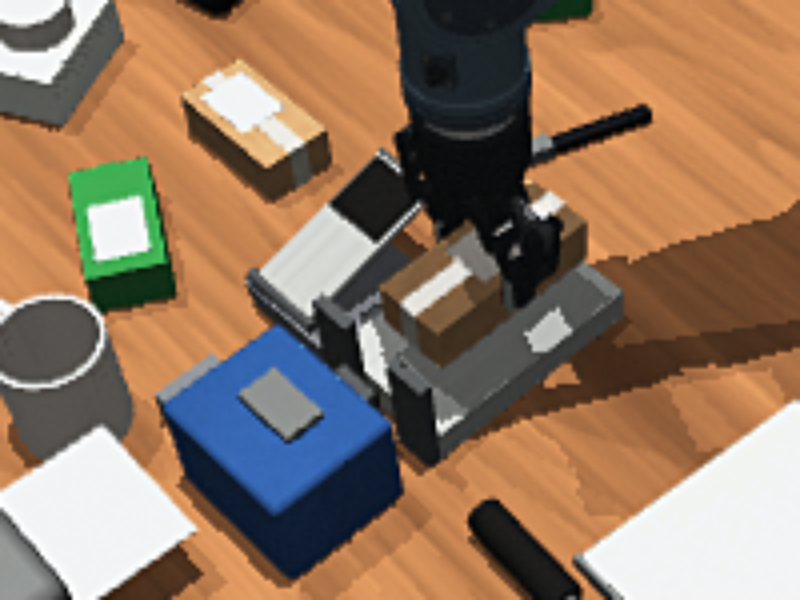

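The picture shows the long parcel held level over the bed, aligned, with its end towards the backstop posts. The treadle pad is at crop (380,190), and mid and the green box are untouched. I lower and slide it to the backstop.

>>> {"api": "move_arm", "payload": {
  "rows": [
    {"x": 0,"y": 2,"z": 20,"ax": 0,"ay": 0,"az": 0,"fingers": 0},
    {"x": 0,"y": 0,"z": 9,"ax": 0,"ay": 0,"az": 0,"fingers": 0},
    {"x": 10,"y": 0,"z": 0,"ax": 0,"ay": 0,"az": 0,"fingers": 0},
    {"x": 8,"y": 0,"z": 0,"ax": 0,"ay": 0,"az": 0,"fingers": 0},
    {"x": 0,"y": 0,"z": 0,"ax": 0,"ay": 0,"az": 0,"fingers": 0}
  ]
}}

```text
clock: 11.0
position: [0.5239, -0.0895, 0.1165]
ee_rot: [179.9, -0.2, 2.0]
ft_force: [-0.1, 1.1, -2.0]
width: 0.0591
gripper_force: 66.6
```

>>> {"api": "move_arm", "payload": {
  "rows": [
    {"x": 2,"y": 0,"z": 0,"ax": 0,"ay": 0,"az": 0,"fingers": 0},
    {"x": 2,"y": 0,"z": 0,"ax": 0,"ay": 0,"az": 0,"fingers": 0}
  ]
}}

```text
clock: 11.2
position: [0.5258, -0.0885, 0.1153]
ee_rot: [180.0, -0.0, 2.0]
ft_force: [-0.2, 0.3, -2.9]
width: 0.0591
gripper_force: 66.6
```

>>> {"api": "move_arm", "payload": {
  "rows": [
    {"x": 1.5,"y": -1,"z": 2,"ax": 0,"ay": 0,"az": 0,"fingers": 0},
    {"x": 1.5,"y": 0,"z": 0,"ax": 0,"ay": 0,"az": 0,"fingers": 0}
  ]
}}

```text
clock: 11.4
position: [0.5266, -0.0872, 0.1122]
ee_rot: [-180.0, 0.3, 2.1]
ft_force: [-12.4, -3.4, 2.9]
width: 0.0592
gripper_force: 67.4
```

>>> {"api": "move_arm", "payload": {
  "rows": [
    {"x": 1,"y": 0,"z": 0,"ax": 0,"ay": 0,"az": 0,"fingers": 0},
    {"x": 1,"y": 0,"z": 0,"ax": 0,"ay": 0,"az": 0,"fingers": 0}
  ]
}}

```text
clock: 11.6
position: [0.5269, -0.087, 0.1115]
ee_rot: [-179.9, 0.6, 2.1]
ft_force: [-17.1, -2.9, 4.9]
width: 0.0587
gripper_force: 67.4
```

The parcel is seated at the backstop. I release it, rise and go over the treadle.

>>> {"api": "move_arm", "payload": {
  "rows": [
    {"x": -3,"y": 0,"z": 0,"ax": 0,"ay": 0,"az": 0,"fingers": 0},
    {"x": 0,"y": 0,"z": 0,"ax": 0,"ay": 0,"az": 0,"fingers": 1},
    {"x": 0,"y": 0,"z": 0,"ax": 0,"ay": 0,"az": 0,"fingers": 1},
    {"x": 0,"y": 0,"z": 0,"ax": 0,"ay": 0,"az": 0,"fingers": 1},
    {"x": 0,"y": 0,"z": -40,"ax": 0,"ay": 0,"az": 0,"fingers": 1},
    {"x": 0,"y": 0,"z": -48,"ax": 0,"ay": 0,"az": 0,"fingers": 1},
    {"x": -9,"y": 28,"z": 0,"ax": 0,"ay": 0,"az": 0,"fingers": 0},
    {"x": -9,"y": 28,"z": 0,"ax": 0,"ay": 0,"az": 0,"fingers": 0},
    {"x": -9,"y": 28,"z": 0,"ax": 0,"ay": 0,"az": 0,"fingers": 0},
    {"x": -7,"y": 28,"z": 0,"ax": 0,"ay": 0,"az": 0,"fingers": 0}
  ]
}}

```text
clock: 12.6
position: [0.4975, -0.2016, 0.2015]
ee_rot: [180.0, -0.1, 2.1]
ft_force: [0.1, 1.8, 1.0]
width: 0.0284
gripper_force: 0.0
```

```bash
python3 - <<'E'
from h import *
p,d=snap('top','t4.png'); P=cloud('top',d); z=P[...,2]; pi=p.astype(int)
m=(z>.055)&(z<.085)&(P[...,1]<-.035)&(P[...,1]>-.14)&(pi[...,0]>pi[...,2])
box('top',p,P,(335,200,400,300),m,'long on bed')
box('top',p,P,(430,232,510,278),(z>.03)&(z<.06),'B')
p,d=snap('scene'); P=cloud('scene',d); z=P[...,2]
m=(z>.06)&(z<.085)&(P[...,1]<-.035)&(P[...,1]>-.14)&(P[...,0]>.43)&(P[...,0]<.6)
box('scene',p,P,(200,150,360,280),m,'long s')
print(manip.state()['position'],manip.state()['width'])
E
```

```text
long on bed c [531.3 -90.1] size [149.6  71.8] ang 4.1 zmed 70.9 n 1006
B c [ 507.6 -355.9] size [ 61.7 110.8] ang 0.4 zmed 41.6 n 784
long s c [527.1 -85.5] size [144.4  64.4] ang 1.2 zmed 69.5 n 917
[ 0.49751064 -0.20370703  0.20159812] 0.012281821581511932
```

>>> {"api": "move_arm", "payload": {
  "rows": [
    {"x": 0,"y": -2,"z": 40,"ax": 0,"ay": 0,"az": 0,"fingers": 0},
    {"x": 0,"y": 0,"z": 12,"ax": 0,"ay": 0,"az": 0,"fingers": 0},
    {"x": 0,"y": 0,"z": 5,"ax": 0,"ay": 0,"az": 0,"fingers": 0},
    {"x": 0,"y": 0,"z": 4,"ax": 0,"ay": 0,"az": 0,"fingers": 0},
    {"x": 0,"y": 0,"z": 4,"ax": 0,"ay": 0,"az": 0,"fingers": 0},
    {"x": 0,"y": 0,"z": 4,"ax": 0,"ay": 0,"az": 0,"fingers": 0},
    {"x": 0,"y": 0,"z": 4,"ax": 0,"ay": 0,"az": 0,"fingers": 0},
    {"x": 0,"y": 0,"z": 4,"ax": 0,"ay": 0,"az": 0,"fingers": 0}
  ]
}}

```text
clock: 13.5
position: [0.4977, -0.1989, 0.1244]
ee_rot: [179.9, -0.0, 2.0]
ft_force: [-3.5, 0.3, 6.0]
width: 0.0003
gripper_force: 2.9
```

>>> {"api": "move_arm", "payload": {
  "rows": [
    {"x": 0,"y": 0,"z": 4,"ax": 0,"ay": 0,"az": 0,"fingers": 0},
    {"x": 0,"y": 0,"z": 3,"ax": 0,"ay": 0,"az": 0,"fingers": 0},
    {"x": 0,"y": 0,"z": 2,"ax": 0,"ay": 0,"az": 0,"fingers": 0}
  ]
}}

```text
clock: 13.8
position: [0.4972, -0.1989, 0.1152]
ee_rot: [180.0, 0.1, 2.1]
ft_force: [-4.7, 0.0, 8.6]
width: -0.0002
gripper_force: 3.9
```

>>> {"api": "move_arm", "payload": {
  "rows": [
    {"x": 0,"y": 0,"z": 2,"ax": 0,"ay": 0,"az": 0,"fingers": 0},
    {"x": 0,"y": 0,"z": 2,"ax": 0,"ay": 0,"az": 0,"fingers": 0},
    {"x": 0,"y": 0,"z": 2,"ax": 0,"ay": 0,"az": 0,"fingers": 0}
  ]
}}

```text
clock: 14.1
position: [0.4968, -0.1989, 0.1094]
ee_rot: [180.0, 0.1, 2.1]
ft_force: [-7.5, -0.1, 10.1]
width: 0.0002
gripper_force: 5.2
```

>>> {"api": "move_arm", "payload": {
  "rows": [
    {"x": 0,"y": 0,"z": 1,"ax": 0,"ay": 0,"az": 0,"fingers": 0},
    {"x": 0,"y": 0,"z": 1,"ax": 0,"ay": 0,"az": 0,"fingers": 0}
  ]
}}

```text
clock: 14.3
position: [0.4967, -0.1989, 0.1075]
ee_rot: [180.0, 0.1, 2.1]
ft_force: [-7.7, -0.6, 11.7]
width: -0.0004
gripper_force: 5.6
```

>>> {"api": "move_arm", "payload": {
  "rows": [
    {"x": 0,"y": 0,"z": 1,"ax": 0,"ay": 0,"az": 0,"fingers": 0},
    {"x": 0,"y": 0,"z": 1,"ax": 0,"ay": 0,"az": 0,"fingers": 0},
    {"x": 0,"y": 0,"z": 1,"ax": 0,"ay": 0,"az": 0,"fingers": 0}
  ]
}}

```text
clock: 14.6
position: [0.4968, -0.1991, 0.1059]
ee_rot: [180.0, 0.2, 2.1]
ft_force: [-15.2, 3.7, 31.3]
width: -0.0
gripper_force: 15.7
```

>>> {"api": "move_arm", "payload": {
  "rows": [
    {"x": 0,"y": 0,"z": 1,"ax": 0,"ay": 0,"az": 0,"fingers": 0},
    {"x": 0,"y": 0,"z": 0,"ax": 0,"ay": 0,"az": 0,"fingers": 0},
    {"x": 0,"y": 0,"z": 0,"ax": 0,"ay": 0,"az": 0,"fingers": 0}
  ]
}}

```text
clock: 14.9
position: [0.4968, -0.199, 0.1057]
ee_rot: [180.0, 0.2, 2.1]
ft_force: [-16.3, 4.0, 34.4]
width: -0.0
gripper_force: 16.6
```

Stop reached. I let it up slowly at 2 mm per row.

>>> {"api": "move_arm", "payload": {
  "rows": [
    {"x": 0,"y": 0,"z": -2,"ax": 0,"ay": 0,"az": 0,"fingers": 0},
    {"x": 0,"y": 0,"z": -2,"ax": 0,"ay": 0,"az": 0,"fingers": 0},
    {"x": 0,"y": 0,"z": -2,"ax": 0,"ay": 0,"az": 0,"fingers": 0},
    {"x": 0,"y": 0,"z": -2,"ax": 0,"ay": 0,"az": 0,"fingers": 0},
    {"x": 0,"y": 0,"z": -2,"ax": 0,"ay": 0,"az": 0,"fingers": 0},
    {"x": 0,"y": 0,"z": -2,"ax": 0,"ay": 0,"az": 0,"fingers": 0},
    {"x": 0,"y": 0,"z": -2,"ax": 0,"ay": 0,"az": 0,"fingers": 0},
    {"x": 0,"y": 0,"z": -2,"ax": 0,"ay": 0,"az": 0,"fingers": 0},
    {"x": 0,"y": 0,"z": -2,"ax": 0,"ay": 0,"az": 0,"fingers": 0},
    {"x": 0,"y": 0,"z": -2,"ax": 0,"ay": 0,"az": 0,"fingers": 0}
  ]
}}

```text
clock: 15.9
position: [0.4985, -0.1989, 0.1239]
ee_rot: [179.9, -0.1, 2.0]
ft_force: [1.5, 1.3, 4.6]
width: 0.0003
gripper_force: 2.8
```

>>> {"api": "move_arm", "payload": {
  "rows": [
    {"x": 0,"y": 0,"z": -2,"ax": 0,"ay": 0,"az": 0,"fingers": 0},
    {"x": 0,"y": 0,"z": -2,"ax": 0,"ay": 0,"az": 0,"fingers": 0},
    {"x": 0,"y": 0,"z": -2,"ax": 0,"ay": 0,"az": 0,"fingers": 0},
    {"x": 0,"y": 0,"z": -2,"ax": 0,"ay": 0,"az": 0,"fingers": 0},
    {"x": 0,"y": 0,"z": -2,"ax": 0,"ay": 0,"az": 0,"fingers": 0},
    {"x": 0,"y": 0,"z": -2,"ax": 0,"ay": 0,"az": 0,"fingers": 0},
    {"x": 0,"y": 0,"z": -2,"ax": 0,"ay": 0,"az": 0,"fingers": 0},
    {"x": 0,"y": 0,"z": -2,"ax": 0,"ay": 0,"az": 0,"fingers": 0},
    {"x": 0,"y": 0,"z": -2,"ax": 0,"ay": 0,"az": 0,"fingers": 0},
    {"x": 0,"y": 0,"z": -2,"ax": 0,"ay": 0,"az": 0,"fingers": 0}
  ]
}}

```text
clock: 16.9
position: [0.4967, -0.1982, 0.1424]
ee_rot: [-179.9, 0.1, 2.0]
ft_force: [0.7, -0.5, 0.3]
width: -0.0003
gripper_force: 0.0
```

>>> {"api": "move_arm", "payload": {
  "rows": [
    {"x": 0,"y": 0,"z": -2,"ax": 0,"ay": 0,"az": 0,"fingers": 0},
    {"x": 0,"y": 0,"z": -2,"ax": 0,"ay": 0,"az": 0,"fingers": 0},
    {"x": 0,"y": 0,"z": -2,"ax": 0,"ay": 0,"az": 0,"fingers": 0}
  ]
}}

```text
clock: 17.2
position: [0.4971, -0.1984, 0.1487]
ee_rot: [-180.0, 0.1, 2.0]
ft_force: [0.3, -0.8, -0.4]
width: -0.0003
gripper_force: 0.0
```

Treadle is up and free. I rise and measure the parcel on the bed.

>>> {"api": "move_arm", "payload": {
  "rows": [
    {"x": 0,"y": 0,"z": -40,"ax": 0,"ay": 0,"az": 0,"fingers": 0},
    {"x": 0,"y": 0,"z": -20,"ax": 0,"ay": 0,"az": 0,"fingers": 1},
    {"x": 0,"y": 0,"z": 0,"ax": 0,"ay": 0,"az": 0,"fingers": 1}
  ]
}}

```text
clock: 17.5
position: [0.4991, -0.1996, 0.2123]
ee_rot: [179.8, -0.3, 2.0]
ft_force: [0.8, -0.2, 0.0]
width: 0.028
gripper_force: 0.0
```

```bash
cat > m.py <<'E'
from h import *
def bed():
    p,d=snap('scene','last_s.png'); P=cloud('scene',d); z=P[...,2]
    m=(z>.062)&(z<.085)&(P[...,1]<-.035)&(P[...,1]>-.14)&(P[...,0]>.43)&(P[...,0]<.605)&(p.max(2)>80)
    box('scene',p,P,(200,150,360,280),m,'bed s')
    p,d=snap('top','last_t.png'); P=cloud('top',d); z=P[...,2]
    box('top',p,P,(396,215,432,270),(z>.035)&(z<.09),'treadle')
    box('top',p,P,(430,232,510,278),(z>.03)&(z<.06),'B')
    print(manip.state()['position'],manip.state()['width'])
E
python3 -c 'import m;m.bed()'
```

```text
bed s c [519.2 -86.1] size [140.6  63.3] ang 1.3 zmed 69.7 n 825
treadle c [ 491.9 -200.1] size [65.2 24.8] ang 69.8 zmed 72.2 n 145
B c [ 508.  -355.9] size [ 61.7 111.3] ang 1.6 zmed 41.1 n 810
[ 0.49739201 -0.19851233  0.20890545] 0.04354135255119787
```

>>> {"api": "move_arm", "payload": {
  "rows": [
    {"x": 9,"y": -37,"z": 0,"ax": 0,"ay": 0,"az": 0,"fingers": 1},
    {"x": 9,"y": -37,"z": 0,"ax": 0,"ay": 0,"az": 0,"fingers": 1},
    {"x": 8,"y": -37,"z": 0,"ax": 0,"ay": 0,"az": 0,"fingers": 1},
    {"x": 0,"y": 0,"z": 0,"ax": 0,"ay": 0,"az": 0,"fingers": 1},
    {"x": 0,"y": 0,"z": 45,"ax": 0,"ay": 0,"az": 0,"fingers": 1},
    {"x": 0,"y": 0,"z": 40,"ax": 0,"ay": 0,"az": 0,"fingers": 1},
    {"x": 0,"y": 0,"z": 11,"ax": 0,"ay": 0,"az": 0,"fingers": 1},
    {"x": 0,"y": 0,"z": 0,"ax": 0,"ay": 0,"az": 0,"fingers": 0},
    {"x": 0,"y": 0,"z": 0,"ax": 0,"ay": 0,"az": 0,"fingers": 0},
    {"x": 0,"y": 0,"z": 0,"ax": 0,"ay": 0,"az": 0,"fingers": 0}
  ]
}}

```text
clock: 18.6
position: [0.5208, -0.0875, 0.1148]
ee_rot: [179.9, -0.2, 2.0]
ft_force: [-0.6, 0.1, -2.1]
width: 0.0592
gripper_force: 67.0
```

>>> {"api": "move_arm", "payload": {
  "rows": [
    {"x": 0,"y": 0,"z": 0,"ax": 0,"ay": 0,"az": 0,"fingers": 0}
  ]
}}

```text
clock: 18.7
position: [0.5204, -0.0872, 0.1144]
ee_rot: [179.9, -0.1, 2.0]
ft_force: [1.3, 0.1, -1.7]
width: 0.0589
gripper_force: 67.0
```

>>> {"api": "move_arm", "payload": {
  "rows": [
    {"x": 0,"y": 0,"z": -40,"ax": 0,"ay": 0,"az": 0,"fingers": 0},
    {"x": 0,"y": 0,"z": -48,"ax": 0,"ay": 0,"az": 0,"fingers": 0},
    {"x": 0,"y": 0,"z": -48,"ax": 0,"ay": 0,"az": 0,"fingers": 0},
    {"x": 0,"y": 0,"z": 0,"ax": 0,"ay": 0,"az": 4.6,"fingers": 0},
    {"x": -1,"y": -39,"z": 0,"ax": 0,"ay": 0,"az": 0,"fingers": 0},
    {"x": -1,"y": -39,"z": 0,"ax": 0,"ay": 0,"az": 0,"fingers": 0},
    {"x": -1,"y": -39,"z": 0,"ax": 0,"ay": 0,"az": 0,"fingers": 0},
    {"x": -1,"y": -39,"z": 0,"ax": 0,"ay": 0,"az": 0,"fingers": 0},
    {"x": -1,"y": -39,"z": 0,"ax": 0,"ay": 0,"az": 0,"fingers": 0},
    {"x": -1,"y": -39,"z": 0,"ax": 0,"ay": 0,"az": 0,"fingers": 0}
  ]
}}

```text
clock: 19.7
position: [0.5239, 0.1489, 0.2499]
ee_rot: [-180.0, -0.1, -2.6]
ft_force: [0.9, -0.2, -2.3]
width: 0.0587
gripper_force: 67.1
```

>>> {"api": "move_arm", "payload": {
  "rows": [
    {"x": -1,"y": -39,"z": 0,"ax": 0,"ay": 0,"az": 0,"fingers": 0},
    {"x": 0,"y": -39,"z": 0,"ax": 0,"ay": 0,"az": 0,"fingers": 0},
    {"x": 0,"y": -39,"z": 0,"ax": 0,"ay": 0,"az": 0,"fingers": 0},
    {"x": 0,"y": -39,"z": 0,"ax": 0,"ay": 0,"az": 0,"fingers": 0},
    {"x": 0,"y": -42,"z": 0,"ax": 0,"ay": 0,"az": 0,"fingers": 0},
    {"x": 0,"y": 0,"z": 0,"ax": 0,"ay": 0,"az": 0,"fingers": 0}
  ]
}}

```text
clock: 20.3
position: [0.5311, 0.3499, 0.2498]
ee_rot: [-179.8, -0.1, -2.3]
ft_force: [-0.2, -0.0, -3.4]
width: 0.0592
gripper_force: 67.2
```

>>> {"api": "move_arm", "payload": {
  "rows": [
    {"x": 0,"y": 2,"z": 40,"ax": 0,"ay": 0,"az": 0,"fingers": 0},
    {"x": 0,"y": 0,"z": 14,"ax": 0,"ay": 0,"az": 0,"fingers": 0},
    {"x": 0,"y": 0,"z": 5,"ax": 0,"ay": 0,"az": 0,"fingers": 0},
    {"x": 0,"y": 0,"z": 3,"ax": 0,"ay": 0,"az": 0,"fingers": 0},
    {"x": 0,"y": 0,"z": 0,"ax": 0,"ay": 0,"az": 0,"fingers": 0}
  ]
}}

```text
clock: 20.8
position: [0.5324, 0.343, 0.1878]
ee_rot: [-180.0, -0.1, -2.6]
ft_force: [-0.1, -0.7, -2.2]
width: 0.0592
gripper_force: 67.0
```

>>> {"api": "move_arm", "payload": {
  "rows": [
    {"x": 0,"y": 0,"z": 2,"ax": 0,"ay": 0,"az": 0,"fingers": 0},
    {"x": 0,"y": 0,"z": 0,"ax": 0,"ay": 0,"az": 0,"fingers": 0}
  ]
}}

```text
clock: 21.0
position: [0.5322, 0.3432, 0.1858]
ee_rot: [-180.0, -0.1, -2.6]
ft_force: [0.2, -0.1, -3.1]
width: 0.059
gripper_force: 67.0
```

>>> {"api": "move_arm", "payload": {
  "rows": [
    {"x": 0,"y": 0,"z": 1.5,"ax": 0,"ay": 0,"az": 0,"fingers": 0},
    {"x": 0,"y": 0,"z": 0,"ax": 0,"ay": 0,"az": 0,"fingers": 0}
  ]
}}

```text
clock: 21.2
position: [0.5322, 0.3433, 0.184]
ee_rot: [-180.0, -0.1, -2.6]
ft_force: [0.3, 0.1, -1.2]
width: 0.059
gripper_force: 67.3
```

>>> {"api": "move_arm", "payload": {
  "rows": [
    {"x": 0,"y": 0,"z": 1.5,"ax": 0,"ay": 0,"az": 0,"fingers": 0},
    {"x": 0,"y": 0,"z": 0,"ax": 0,"ay": 0,"az": 0,"fingers": 0}
  ]
}}

```text
clock: 21.4
position: [0.5322, 0.3434, 0.184]
ee_rot: [-180.0, -0.1, -2.6]
ft_force: [-4.2, -1.4, 9.2]
width: 0.0591
gripper_force: 68.5
```

>>> {"api": "move_arm", "payload": {
  "rows": [
    {"x": 0,"y": 0,"z": -1,"ax": 0,"ay": 0,"az": 0,"fingers": 1},
    {"x": 0,"y": 0,"z": 0,"ax": 0,"ay": 0,"az": 0,"fingers": 1},
    {"x": 0,"y": 0,"z": 0,"ax": 0,"ay": 0,"az": 0,"fingers": 1},
    {"x": 0,"y": 0,"z": -40,"ax": 0,"ay": 0,"az": 0,"fingers": 1},
    {"x": 0,"y": 0,"z": -48,"ax": 0,"ay": 0,"az": 0,"fingers": 1},
    {"x": 0,"y": 42,"z": 0,"ax": 0,"ay": 0,"az": 0,"fingers": 1},
    {"x": 0,"y": 44,"z": 0,"ax": 0,"ay": 0,"az": 0,"fingers": 1},
    {"x": 1,"y": 44,"z": 0,"ax": 0,"ay": 0,"az": 0,"fingers": 1},
    {"x": 1,"y": 44,"z": 0,"ax": 0,"ay": 0,"az": 0,"fingers": 1},
    {"x": 1,"y": 44,"z": 0,"ax": 0,"ay": 0,"az": 0,"fingers": 1}
  ]
}}

```text
clock: 22.4
position: [0.5247, 0.1237, 0.2709]
ee_rot: [-180.0, -0.0, -2.5]
ft_force: [0.9, -1.0, 0.2]
width: 0.0854
gripper_force: 0.0
```

>>> {"api": "move_arm", "payload": {
  "rows": [
    {"x": 0,"y": 44,"z": 0,"ax": 0,"ay": 0,"az": 0,"fingers": 1},
    {"x": 1,"y": 44,"z": 0,"ax": 0,"ay": 0,"az": 0,"fingers": 1},
    {"x": 0,"y": 44,"z": 0,"ax": 0,"ay": 0,"az": 0,"fingers": 1},
    {"x": 1,"y": 44,"z": 0,"ax": 0,"ay": 0,"az": 0,"fingers": 1},
    {"x": 0,"y": 44,"z": 0,"ax": 0,"ay": 0,"az": 0,"fingers": 1},
    {"x": 1,"y": 44,"z": 0,"ax": 0,"ay": 0,"az": 0,"fingers": 1},
    {"x": 0,"y": 44,"z": 0,"ax": 0,"ay": 0,"az": 0,"fingers": 1},
    {"x": 1,"y": 44,"z": 0,"ax": 0,"ay": 0,"az": 0,"fingers": 1},
    {"x": 0,"y": 44,"z": 0,"ax": 0,"ay": 0,"az": 0,"fingers": 1},
    {"x": 1,"y": 44,"z": 0,"ax": 0,"ay": 0,"az": 0,"fingers": 1}
  ]
}}

```text
clock: 23.4
position: [0.5099, -0.3163, 0.2708]
ee_rot: [-180.0, -0.0, -2.6]
ft_force: [0.9, 0.4, 0.4]
width: 0.0855
gripper_force: 0.0
```

>>> {"api": "move_arm", "payload": {
  "rows": [
    {"x": 0,"y": 36,"z": 0,"ax": 0,"ay": 0,"az": -8.5,"fingers": 1},
    {"x": 0,"y": 0,"z": 0,"ax": 0,"ay": 0,"az": -8.5,"fingers": 1},
    {"x": 0,"y": 0,"z": 0,"ax": 0,"ay": 0,"az": -8.5,"fingers": 1},
    {"x": 0,"y": 0,"z": 0,"ax": 0,"ay": 0,"az": -8.5,"fingers": 1},
    {"x": 0,"y": 0,"z": 0,"ax": 0,"ay": 0,"az": -8.5,"fingers": 1},
    {"x": 0,"y": 0,"z": 0,"ax": 0,"ay": 0,"az": -8.5,"fingers": 1},
    {"x": 0,"y": 0,"z": 0,"ax": 0,"ay": 0,"az": -8.5,"fingers": 1},
    {"x": 0,"y": 0,"z": 0,"ax": 0,"ay": 0,"az": -8.5,"fingers": 1},
    {"x": 0,"y": 0,"z": 0,"ax": 0,"ay": 0,"az": -8.5,"fingers": 1},
    {"x": 0,"y": 0,"z": 0,"ax": 0,"ay": 0,"az": -8.5,"fingers": 1}
  ]
}}

```text
clock: 24.4
position: [0.5087, -0.3505, 0.2706]
ee_rot: [-180.0, -0.0, 82.8]
ft_force: [0.3, 0.6, 0.2]
width: 0.0855
gripper_force: 0.0
```

>>> {"api": "move_arm", "payload": {
  "rows": [
    {"x": 0,"y": 0,"z": 0,"ax": 0,"ay": 0,"az": -8.5,"fingers": 1},
    {"x": 0,"y": 0,"z": 0,"ax": 0,"ay": 0,"az": -0.6,"fingers": 1}
  ]
}}

```text
clock: 24.6
position: [0.5087, -0.3504, 0.2706]
ee_rot: [-180.0, -0.0, 91.6]
ft_force: [0.1, 0.1, -0.5]
width: 0.0856
gripper_force: 0.0
```

```bash
python3 - <<'E'
from h import *
p,d=snap('scene','s5.png'); P=cloud('scene',d); z=P[...,2]
m=(z>.03)&(z<.06)&(P[...,1]<-.26)&(P[...,1]>-.45)&(P[...,0]>.42)&(P[...,0]<.6)
box('scene',p,P,(180,100,340,230),m,'B s')
p,d=snap('top','t5.png'); P=cloud('top',d); z=P[...,2]
box('top',p,P,(165,190,300,300),(z>.125)&(z<.16),'long on shelf')
print(manip.state()['position'],manip.state()['ee_rot'])
E
```

```text
B s c [ 508.5 -353.5] size [ 62.2 118. ] ang 1.9 zmed 39.3 n 552
long on shelf c [531.3 341.2] size [ 62.5 142.1] ang 86.7 zmed 140.5 n 1383
[ 0.50868864 -0.35045551  0.27070169] [-1.79990265e+02 -1.00357158e-02  9.13376432e+01]
```

View pics/s5.png

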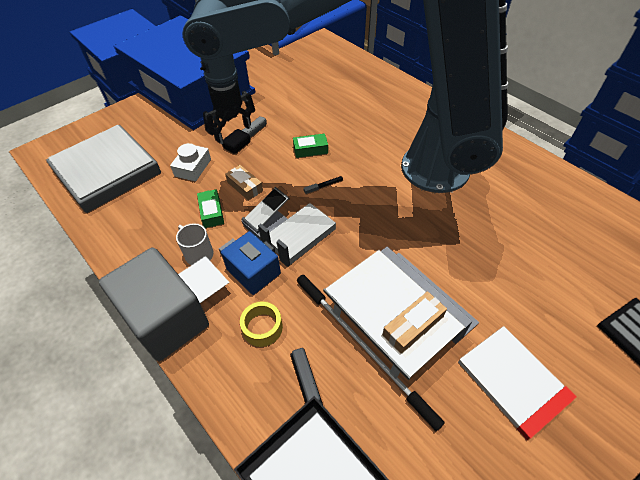

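The long parcel lies flat on the shelf (scene (415,320), top at 140 mm), and mid is at (243,181), unmoved. I pick mid.

>>> {"api": "move_arm", "payload": {
  "rows": [
    {"x": -4,"y": 0,"z": 40,"ax": 0,"ay": 0,"az": 0,"fingers": 1},
    {"x": 0,"y": 0,"z": 45,"ax": 0,"ay": 0,"az": 0,"fingers": 1},
    {"x": 0,"y": 0,"z": 45,"ax": 0,"ay": 0,"az": 0,"fingers": 1},
    {"x": 0,"y": 0,"z": 40,"ax": 0,"ay": 0,"az": 0,"fingers": 1},
    {"x": 0,"y": 0,"z": 20,"ax": 0,"ay": 0,"az": 0,"fingers": 1},
    {"x": 0,"y": 0,"z": 0,"ax": 0,"ay": 0,"az": 0,"fingers": 1},
    {"x": 0,"y": 0,"z": 0,"ax": 0,"ay": 0,"az": 0,"fingers": 0},
    {"x": 0,"y": 0,"z": 0,"ax": 0,"ay": 0,"az": 0,"fingers": 0},
    {"x": 0,"y": 0,"z": 0,"ax": 0,"ay": 0,"az": 0,"fingers": 0},
    {"x": 0,"y": 0,"z": 0,"ax": 0,"ay": 0,"az": 0,"fingers": 0}
  ]
}}

```text
clock: 25.7
position: [0.51, -0.3556, 0.0833]
ee_rot: [179.8, 0.2, 91.5]
ft_force: [0.2, -0.2, 7.2]
width: 0.0588
gripper_force: 67.4
```

>>> {"api": "move_arm", "payload": {
  "rows": [
    {"x": 0,"y": 0,"z": -30,"ax": 0,"ay": 0,"az": 0,"fingers": 0},
    {"x": 0,"y": 0,"z": -40,"ax": 0,"ay": 0,"az": 0,"fingers": 0},
    {"x": 0,"y": 0,"z": -40,"ax": 0,"ay": 0,"az": 0,"fingers": 0},
    {"x": 0,"y": 0,"z": 0,"ax": 0,"ay": 0,"az": 8.5,"fingers": 0},
    {"x": 0,"y": 0,"z": 0,"ax": 0,"ay": 0,"az": 8.5,"fingers": 0},
    {"x": 0,"y": 0,"z": 0,"ax": 0,"ay": 0,"az": 8.5,"fingers": 0},
    {"x": 0,"y": 0,"z": 0,"ax": 0,"ay": 0,"az": 8.5,"fingers": 0},
    {"x": 0,"y": 0,"z": 0,"ax": 0,"ay": 0,"az": 8.5,"fingers": 0},
    {"x": 0,"y": 0,"z": 0,"ax": 0,"ay": 0,"az": 8.5,"fingers": 0},
    {"x": 0,"y": 0,"z": 0,"ax": 0,"ay": 0,"az": 8.5,"fingers": 0}
  ]
}}

```text
clock: 26.7
position: [0.5087, -0.3543, 0.1911]
ee_rot: [180.0, -0.0, 31.7]
ft_force: [0.1, 0.1, -2.0]
width: 0.0588
gripper_force: 66.5
```

>>> {"api": "move_arm", "payload": {
  "rows": [
    {"x": 0,"y": 0,"z": 0,"ax": 0,"ay": 0,"az": 8.5,"fingers": 0},
    {"x": 0,"y": 0,"z": 0,"ax": 0,"ay": 0,"az": 8.5,"fingers": 0},
    {"x": 0,"y": 0,"z": 0,"ax": 0,"ay": 0,"az": 8.5,"fingers": 0},
    {"x": 0,"y": 0,"z": 0,"ax": 0,"ay": 0,"az": 4.3,"fingers": 0},
    {"x": 0,"y": 0,"z": 0,"ax": 0,"ay": 0,"az": 0,"fingers": 0}
  ]
}}

```text
clock: 27.2
position: [0.5087, -0.3543, 0.1911]
ee_rot: [-180.0, -0.0, 2.2]
ft_force: [0.9, -0.5, -1.4]
width: 0.0591
gripper_force: 66.5
```

>>> {"api": "move_arm", "payload": {
  "rows": [
    {"x": 5,"y": -44,"z": 0,"ax": 0,"ay": 0,"az": 0,"fingers": 0},
    {"x": 5,"y": -45,"z": 0,"ax": 0,"ay": 0,"az": 0,"fingers": 0},
    {"x": 5,"y": -44,"z": 0,"ax": 0,"ay": 0,"az": 0,"fingers": 0},
    {"x": 5,"y": -45,"z": 0,"ax": 0,"ay": 0,"az": 0,"fingers": 0},
    {"x": 5,"y": -44,"z": 0,"ax": 0,"ay": 0,"az": 0,"fingers": 0},
    {"x": 5,"y": -45,"z": 0,"ax": 0,"ay": 0,"az": 0,"fingers": 0},
    {"x": 0,"y": 0,"z": 0,"ax": 0,"ay": 0,"az": 0,"fingers": 0},
    {"x": 0,"y": 0,"z": 45,"ax": 0,"ay": 0,"az": 0,"fingers": 0},
    {"x": 0,"y": 0,"z": 25,"ax": 0,"ay": 0,"az": 0,"fingers": 0},
    {"x": 0,"y": 0,"z": 5,"ax": 0,"ay": 0,"az": 0,"fingers": 0}
  ]
}}

```text
clock: 28.2
position: [0.5259, -0.0858, 0.1133]
ee_rot: [-179.8, 0.4, 2.3]
ft_force: [-12.7, 5.0, 21.4]
width: 0.0591
gripper_force: 69.7
```

>>> {"api": "move_arm", "payload": {
  "rows": [
    {"x": 2,"y": 0,"z": 0,"ax": 0,"ay": 0,"az": 0,"fingers": 0},
    {"x": 2,"y": 0,"z": 0,"ax": 0,"ay": 0,"az": 0,"fingers": 0},
    {"x": 2,"y": 0,"z": 0,"ax": 0,"ay": 0,"az": 0,"fingers": 0}
  ]
}}

```text
clock: 28.5
position: [0.5355, -0.087, 0.1172]
ee_rot: [179.9, -0.1, 2.2]
ft_force: [0.5, -0.1, -2.1]
width: 0.0588
gripper_force: 66.7
```

>>> {"api": "move_arm", "payload": {
  "rows": [
    {"x": 2,"y": 0,"z": 2,"ax": 0,"ay": 0,"az": 0,"fingers": 0},
    {"x": 1.5,"y": 0,"z": 0,"ax": 0,"ay": 0,"az": 0,"fingers": 0},
    {"x": 0,"y": 0,"z": 0,"ax": 0,"ay": 0,"az": 0,"fingers": 0}
  ]
}}

```text
clock: 28.8
position: [0.5382, -0.0862, 0.1141]
ee_rot: [180.0, -0.0, 2.2]
ft_force: [-0.5, 0.2, -2.4]
width: 0.0591
gripper_force: 66.6
```

>>> {"api": "move_arm", "payload": {
  "rows": [
    {"x": 1.5,"y": 0,"z": 0,"ax": 0,"ay": 0,"az": 0,"fingers": 0},
    {"x": 1.5,"y": 0,"z": 0,"ax": 0,"ay": 0,"az": 0,"fingers": 0}
  ]
}}

```text
clock: 29.0
position: [0.5408, -0.086, 0.1139]
ee_rot: [-180.0, 0.0, 2.2]
ft_force: [-7.0, 0.6, 1.8]
width: 0.0592
gripper_force: 66.9
```

>>> {"api": "move_arm", "payload": {
  "rows": [
    {"x": 1.5,"y": 0,"z": 0.5,"ax": 0,"ay": 0,"az": 0,"fingers": 0},
    {"x": 0,"y": 0,"z": 0,"ax": 0,"ay": 0,"az": 0,"fingers": 0}
  ]
}}

```text
clock: 29.2
position: [0.541, -0.0859, 0.1133]
ee_rot: [-180.0, 0.2, 2.3]
ft_force: [-8.4, -0.5, 5.8]
width: 0.0587
gripper_force: 67.6
```

>>> {"api": "move_arm", "payload": {
  "rows": [
    {"x": -2,"y": 0,"z": 0,"ax": 0,"ay": 0,"az": 0,"fingers": 0},
    {"x": 0,"y": 0,"z": 0,"ax": 0,"ay": 0,"az": 0,"fingers": 1},
    {"x": 0,"y": 0,"z": 0,"ax": 0,"ay": 0,"az": 0,"fingers": 1},
    {"x": 0,"y": 0,"z": 0,"ax": 0,"ay": 0,"az": 0,"fingers": 1},
    {"x": 0,"y": 0,"z": -40,"ax": 0,"ay": 0,"az": 0,"fingers": 1},
    {"x": 0,"y": 0,"z": -48,"ax": 0,"ay": 0,"az": 0,"fingers": 1},
    {"x": -12,"y": 28,"z": 0,"ax": 0,"ay": 0,"az": 0,"fingers": 0},
    {"x": -12,"y": 28,"z": 0,"ax": 0,"ay": 0,"az": 0,"fingers": 0},
    {"x": -12,"y": 28,"z": 0,"ax": 0,"ay": 0,"az": 0,"fingers": 0},
    {"x": -11,"y": 28,"z": 0,"ax": 0,"ay": 0,"az": 0,"fingers": 0}
  ]
}}

```text
clock: 30.2
position: [0.4975, -0.2008, 0.2018]
ee_rot: [180.0, -0.0, 2.3]
ft_force: [-0.0, 1.2, -0.1]
width: 0.0283
gripper_force: 0.0
```

```bash
python3 -c 'import m;m.bed()'
```

```text
bed s c [539.7 -85.3] size [110.8  61.6] ang 1.8 zmed 69.6 n 643
treadle c [ 489.  -207.8] size [47.6 23.8] ang 78.2 zmed 71.4 n 96Traceback (most recent call last):
  File "<string>", line 1, in <module>
    import m;m.bed()
             ~~~~~^^
  File "m.py", line 8, in bed
    box('top',p,P,(430,232,510,278),(z>.03)&(z<.06),'B')
    ~~~^^^^^^^^^^^^^^^^^^^^^^^^^^^^^^^^^^^^^^^^^^^^^^^^^
  File "h.py", line 21, in box
    k,l,st,_=cv2.connectedComponentsWithStats(m.astype(np.uint8)); i=1+st[1:,4].argmax(); q=P[l==i]
                                                                       ~~~~~~~~~~~~~~~^^
ValueError: attempt to get argmax of an empty sequence
```

Mid is seated and central. I press the treadle the same way.

>>> {"api": "move_arm", "payload": {
  "rows": [
    {"x": 0,"y": -1,"z": 40,"ax": 0,"ay": 0,"az": 0,"fingers": 0},
    {"x": 0,"y": 0,"z": 14,"ax": 0,"ay": 0,"az": 0,"fingers": 0},
    {"x": 0,"y": 0,"z": 5,"ax": 0,"ay": 0,"az": 0,"fingers": 0},
    {"x": 0,"y": 0,"z": 5,"ax": 0,"ay": 0,"az": 0,"fingers": 0},
    {"x": 0,"y": 0,"z": 5,"ax": 0,"ay": 0,"az": 0,"fingers": 0},
    {"x": 0,"y": 0,"z": 5,"ax": 0,"ay": 0,"az": 0,"fingers": 0},
    {"x": 0,"y": 0,"z": 5,"ax": 0,"ay": 0,"az": 0,"fingers": 0},
    {"x": 0,"y": 0,"z": 5,"ax": 0,"ay": 0,"az": 0,"fingers": 0},
    {"x": 0,"y": 0,"z": 5,"ax": 0,"ay": 0,"az": 0,"fingers": 0},
    {"x": 0,"y": 0,"z": 3,"ax": 0,"ay": 0,"az": 0,"fingers": 0}
  ]
}}

```text
clock: 31.3
position: [0.4976, -0.1992, 0.1101]
ee_rot: [180.0, 0.0, 2.3]
ft_force: [-6.6, 1.1, 11.0]
width: 0.0001
gripper_force: 5.1
```

>>> {"api": "move_arm", "payload": {
  "rows": [
    {"x": 0,"y": 0,"z": 1.5,"ax": 0,"ay": 0,"az": 0,"fingers": 0},
    {"x": 0,"y": 0,"z": 1.5,"ax": 0,"ay": 0,"az": 0,"fingers": 0}
  ]
}}

```text
clock: 31.5
position: [0.4974, -0.1992, 0.1073]
ee_rot: [180.0, 0.1, 2.3]
ft_force: [-7.6, 0.9, 10.9]
width: 0.0001
gripper_force: 5.6
```

>>> {"api": "move_arm", "payload": {
  "rows": [
    {"x": 0,"y": 0,"z": 1,"ax": 0,"ay": 0,"az": 0,"fingers": 0},
    {"x": 0,"y": 0,"z": 1,"ax": 0,"ay": 0,"az": 0,"fingers": 0}
  ]
}}

```text
clock: 31.7
position: [0.4974, -0.1993, 0.1061]
ee_rot: [180.0, 0.1, 2.3]
ft_force: [-12.0, 2.4, 24.1]
width: -0.0001
gripper_force: 12.4
```

>>> {"api": "move_arm", "payload": {
  "rows": [
    {"x": 0,"y": 0,"z": 1,"ax": 0,"ay": 0,"az": 0,"fingers": 0},
    {"x": 0,"y": 0,"z": 0,"ax": 0,"ay": 0,"az": 0,"fingers": 0},
    {"x": 0,"y": 0,"z": 0,"ax": 0,"ay": 0,"az": 0,"fingers": 0}
  ]
}}

```text
clock: 32.0
position: [0.4975, -0.1993, 0.106]
ee_rot: [180.0, 0.1, 2.3]
ft_force: [-12.6, 3.4, 26.4]
width: -0.0001
gripper_force: 13.3
```

>>> {"api": "move_arm", "payload": {
  "rows": [
    {"x": 0,"y": 0,"z": -2,"ax": 0,"ay": 0,"az": 0,"fingers": 0},
    {"x": 0,"y": 0,"z": -2,"ax": 0,"ay": 0,"az": 0,"fingers": 0},
    {"x": 0,"y": 0,"z": -2,"ax": 0,"ay": 0,"az": 0,"fingers": 0},
    {"x": 0,"y": 0,"z": -2,"ax": 0,"ay": 0,"az": 0,"fingers": 0},
    {"x": 0,"y": 0,"z": -2,"ax": 0,"ay": 0,"az": 0,"fingers": 0},
    {"x": 0,"y": 0,"z": -2,"ax": 0,"ay": 0,"az": 0,"fingers": 0},
    {"x": 0,"y": 0,"z": -2,"ax": 0,"ay": 0,"az": 0,"fingers": 0},
    {"x": 0,"y": 0,"z": -2,"ax": 0,"ay": 0,"az": 0,"fingers": 0},
    {"x": 0,"y": 0,"z": -2,"ax": 0,"ay": 0,"az": 0,"fingers": 0},
    {"x": 0,"y": 0,"z": -2,"ax": 0,"ay": 0,"az": 0,"fingers": 0}
  ]
}}

```text
clock: 33.0
position: [0.4992, -0.1992, 0.1248]
ee_rot: [179.9, -0.2, 2.2]
ft_force: [2.4, 1.6, 4.8]
width: 0.0004
gripper_force: 2.6
```

>>> {"api": "move_arm", "payload": {
  "rows": [
    {"x": 0,"y": 0,"z": -2,"ax": 0,"ay": 0,"az": 0,"fingers": 0},
    {"x": 0,"y": 0,"z": -2,"ax": 0,"ay": 0,"az": 0,"fingers": 0},
    {"x": 0,"y": 0,"z": -2,"ax": 0,"ay": 0,"az": 0,"fingers": 0},
    {"x": 0,"y": 0,"z": -2,"ax": 0,"ay": 0,"az": 0,"fingers": 0},
    {"x": 0,"y": 0,"z": -2,"ax": 0,"ay": 0,"az": 0,"fingers": 0},
    {"x": 0,"y": 0,"z": -2,"ax": 0,"ay": 0,"az": 0,"fingers": 0},
    {"x": 0,"y": 0,"z": -2,"ax": 0,"ay": 0,"az": 0,"fingers": 0},
    {"x": 0,"y": 0,"z": -2,"ax": 0,"ay": 0,"az": 0,"fingers": 0},
    {"x": 0,"y": 0,"z": -2,"ax": 0,"ay": 0,"az": 0,"fingers": 0},
    {"x": 0,"y": 0,"z": -2,"ax": 0,"ay": 0,"az": 0,"fingers": 0}
  ]
}}

```text
clock: 34.0
position: [0.4968, -0.1983, 0.1428]
ee_rot: [-179.9, 0.1, 2.2]
ft_force: [0.2, -0.5, -0.0]
width: 0.0001
gripper_force: 0.0
```

>>> {"api": "move_arm", "payload": {
  "rows": [
    {"x": 0,"y": 0,"z": -2,"ax": 0,"ay": 0,"az": 0,"fingers": 0},
    {"x": 0,"y": 0,"z": -2,"ax": 0,"ay": 0,"az": 0,"fingers": 0},
    {"x": 0,"y": 0,"z": -2,"ax": 0,"ay": 0,"az": 0,"fingers": 0},
    {"x": 0,"y": 0,"z": -40,"ax": 0,"ay": 0,"az": 0,"fingers": 0},
    {"x": 0,"y": 0,"z": -20,"ax": 0,"ay": 0,"az": 0,"fingers": 1},
    {"x": 0,"y": 0,"z": 0,"ax": 0,"ay": 0,"az": 0,"fingers": 1}
  ]
}}

```text
clock: 34.6
position: [0.4993, -0.1998, 0.2128]
ee_rot: [179.8, -0.3, 2.2]
ft_force: [0.4, -0.5, 0.1]
width: 0.0285
gripper_force: 0.0
```

```bash
sed -i "/'B')/d" m.py; python3 -c 'import m;m.bed()'
```

```text
bed s c [534.4 -85.5] size [110.4  62.3] ang 2.7 zmed 69.6 n 652
treadle c [ 492.  -200.3] size [65.3 25.4] ang 71.3 zmed 71.5 n 145
[ 0.49767436 -0.1987469   0.20942198] 0.043144463303002825
```

>>> {"api": "move_arm", "payload": {
  "rows": [
    {"x": 14,"y": -37,"z": 0,"ax": 0,"ay": 0,"az": 0,"fingers": 1},
    {"x": 14,"y": -37,"z": 0,"ax": 0,"ay": 0,"az": 0,"fingers": 1},
    {"x": 13,"y": -37,"z": 0,"ax": 0,"ay": 0,"az": 0,"fingers": 1},
    {"x": 0,"y": 0,"z": 0,"ax": 0,"ay": 0,"az": 0,"fingers": 1},
    {"x": 0,"y": 0,"z": 45,"ax": 0,"ay": 0,"az": 0,"fingers": 1},
    {"x": 0,"y": 0,"z": 40,"ax": 0,"ay": 0,"az": 0,"fingers": 1},
    {"x": 0,"y": 0,"z": 11,"ax": 0,"ay": 0,"az": 0,"fingers": 1},
    {"x": 0,"y": 0,"z": 0,"ax": 0,"ay": 0,"az": 0,"fingers": 0},
    {"x": 0,"y": 0,"z": 0,"ax": 0,"ay": 0,"az": 0,"fingers": 0},
    {"x": 0,"y": 0,"z": 0,"ax": 0,"ay": 0,"az": 0,"fingers": 0}
  ]
}}

```text
clock: 35.7
position: [0.5357, -0.0871, 0.1154]
ee_rot: [179.9, -0.2, 2.2]
ft_force: [-0.1, -0.2, -1.7]
width: 0.059
gripper_force: 67.2
```

>>> {"api": "move_arm", "payload": {
  "rows": [
    {"x": 0,"y": 0,"z": 0,"ax": 0,"ay": 0,"az": 0,"fingers": 0}
  ]
}}

```text
clock: 35.8
position: [0.5353, -0.0868, 0.115]
ee_rot: [179.9, -0.1, 2.2]
ft_force: [0.1, -0.0, -2.8]
width: 0.0588
gripper_force: 67.2
```

>>> {"api": "move_arm", "payload": {
  "rows": [
    {"x": 0,"y": 0,"z": -40,"ax": 0,"ay": 0,"az": 0,"fingers": 0},
    {"x": 0,"y": 0,"z": -48,"ax": 0,"ay": 0,"az": 0,"fingers": 0},
    {"x": 0,"y": 0,"z": -48,"ax": 0,"ay": 0,"az": 0,"fingers": 0},
    {"x": 0,"y": 0,"z": 0,"ax": 0,"ay": 0,"az": 4.8,"fingers": 0},
    {"x": -3,"y": -38,"z": 0,"ax": 0,"ay": 0,"az": 0,"fingers": 0},
    {"x": -3,"y": -38,"z": 0,"ax": 0,"ay": 0,"az": 0,"fingers": 0},
    {"x": -3,"y": -38,"z": 0,"ax": 0,"ay": 0,"az": 0,"fingers": 0},
    {"x": -3,"y": -38,"z": 0,"ax": 0,"ay": 0,"az": 0,"fingers": 0},
    {"x": -3,"y": -38,"z": 0,"ax": 0,"ay": 0,"az": 0,"fingers": 0},
    {"x": -2,"y": -38,"z": 0,"ax": 0,"ay": 0,"az": 0,"fingers": 0}
  ]
}}

```text
clock: 36.8
position: [0.5273, 0.1438, 0.2504]
ee_rot: [-180.0, -0.1, -2.6]
ft_force: [0.8, -0.1, -2.3]
width: 0.0585
gripper_force: 67.4
```

>>> {"api": "move_arm", "payload": {
  "rows": [
    {"x": -2,"y": -38,"z": 0,"ax": 0,"ay": 0,"az": 0,"fingers": 0},
    {"x": -2,"y": -38,"z": 0,"ax": 0,"ay": 0,"az": 0,"fingers": 0},
    {"x": 0,"y": 0,"z": 0,"ax": 0,"ay": 0,"az": 0,"fingers": 0},
    {"x": 0,"y": 0,"z": 0,"ax": 0,"ay": 0,"az": 0,"fingers": 0}
  ]
}}

```text
clock: 37.2
position: [0.5267, 0.2191, 0.2499]
ee_rot: [180.0, -0.0, -2.4]
ft_force: [0.4, 0.3, -2.5]
width: 0.0587
gripper_force: 67.4
```

>>> {"api": "move_arm", "payload": {
  "rows": [
    {"x": 0,"y": 0,"z": 40,"ax": 0,"ay": 0,"az": 0,"fingers": 0},
    {"x": 0,"y": 0,"z": 15,"ax": 0,"ay": 0,"az": 0,"fingers": 0},
    {"x": 0,"y": 0,"z": 5,"ax": 0,"ay": 0,"az": 0,"fingers": 0},
    {"x": 0,"y": 0,"z": 3,"ax": 0,"ay": 0,"az": 0,"fingers": 0},
    {"x": 0,"y": 0,"z": 0,"ax": 0,"ay": 0,"az": 0,"fingers": 0}
  ]
}}

```text
clock: 37.7
position: [0.5276, 0.218, 0.1871]
ee_rot: [-180.0, -0.0, -2.6]
ft_force: [0.2, -0.6, -2.2]
width: 0.0587
gripper_force: 67.3
```

>>> {"api": "move_arm", "payload": {
  "rows": [
    {"x": 0,"y": 0,"z": 1.5,"ax": 0,"ay": 0,"az": 0,"fingers": 0},
    {"x": 0,"y": 0,"z": 0,"ax": 0,"ay": 0,"az": 0,"fingers": 0}
  ]
}}

```text
clock: 37.9
position: [0.5275, 0.2184, 0.1857]
ee_rot: [-180.0, -0.1, -2.6]
ft_force: [0.9, -0.2, -3.2]
width: 0.0591
gripper_force: 67.3
```

>>> {"api": "move_arm", "payload": {
  "rows": [
    {"x": 0,"y": 0,"z": 1.5,"ax": 0,"ay": 0,"az": 0,"fingers": 0},
    {"x": 0,"y": 0,"z": 0,"ax": 0,"ay": 0,"az": 0,"fingers": 0}
  ]
}}

```text
clock: 38.1
position: [0.5275, 0.2185, 0.1845]
ee_rot: [-180.0, -0.1, -2.6]
ft_force: [-1.2, 0.1, 3.4]
width: 0.0588
gripper_force: 67.9
```

Contact. I release, rise and check.

>>> {"api": "move_arm", "payload": {
  "rows": [
    {"x": 0,"y": 0,"z": 0,"ax": 0,"ay": 0,"az": 0,"fingers": 1},
    {"x": 0,"y": 0,"z": 0,"ax": 0,"ay": 0,"az": 0,"fingers": 1},
    {"x": 0,"y": 0,"z": 0,"ax": 0,"ay": 0,"az": 0,"fingers": 1},
    {"x": 0,"y": 0,"z": -40,"ax": 0,"ay": 0,"az": 0,"fingers": 1},
    {"x": 0,"y": 0,"z": -48,"ax": 0,"ay": 0,"az": 0,"fingers": 1},
    {"x": 0,"y": 45,"z": -40,"ax": 0,"ay": 0,"az": 0,"fingers": 1},
    {"x": 0,"y": 48,"z": 0,"ax": 0,"ay": 0,"az": 0,"fingers": 1},
    {"x": 0,"y": 48,"z": 0,"ax": 0,"ay": 0,"az": 0,"fingers": 1},
    {"x": 0,"y": 48,"z": 0,"ax": 0,"ay": 0,"az": 0,"fingers": 1},
    {"x": 0,"y": 48,"z": 0,"ax": 0,"ay": 0,"az": 0,"fingers": 1}
  ]
}}

```text
clock: 39.1
position: [0.5163, -0.0124, 0.3049]
ee_rot: [180.0, -0.0, -2.5]
ft_force: [0.7, -0.6, 0.9]
width: 0.0853
gripper_force: 0.0
```

```bash
python3 - <<'E'
from h import *
snap('scene','s6.png')
p,d=snap('top','t6.png'); P=cloud('top',d); z=P[...,2]; m=(z>.125)&(z<.16)
box('top',p,P,(165,190,227,300),m,'long'); box('top',p,P,(230,190,300,300),m,'mid')
q=P[200:290,165:290].reshape(-1,3); q=q[(q[:,2]>.092)&(q[:,2]<.11)]
c=np.linalg.lstsq(np.c_[q[:,:2],np.ones(len(q))],q[:,2],rcond=None)[0]; print('leaf slope',np.degrees(c[:2]),q[:,2].mean())
E
```

```text
long c [531.2 341.5] size [ 62.7 142.1] ang 87.8 zmed 140.4 n 1372
mid c [527.3 219. ] size [ 61.3 112.3] ang 87.8 zmed 140.8 n 1070
leaf slope [ 0.47482711 -0.03499656] 0.10047968862362773
```

View pics/s6.png

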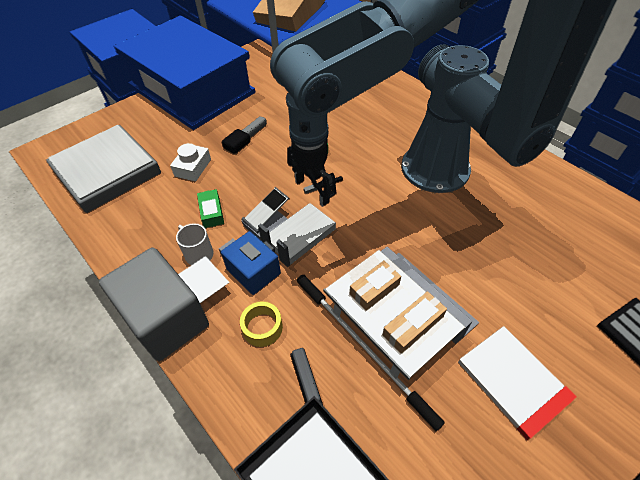

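Both parcels lie flat on the level shelf: mid at (375,283), long at (415,320), tops at 140 mm. The treadle is up, the bystanders are in place and the gripper is clear. I hand the job in.

>>> {"api": "move_arm", "payload": {
  "rows": [
    {"x": 0,"y": 0,"z": 0,"ax": 0,"ay": 0,"az": 0,"fingers": 1},
    {"x": 0,"y": 0,"z": 0,"ax": 0,"ay": 0,"az": 0,"fingers": 1},
    {"x": 0,"y": 0,"z": 0,"ax": 0,"ay": 0,"az": 0,"fingers": 1}
  ]
}}

```text
clock: 39.5
position: [0.5167, -0.0094, 0.3045]
ee_rot: [-180.0, 0.0, -2.4]
ft_force: [0.5, -0.2, 1.1]
width: 0.0853
gripper_force: 0.0
```

```bash
python3 -c 'from rig import manip; print(manip.close_job())'
```

```text
the job is handed in; nothing more can be done
None
```

I pushed the shelf leg out to its stop, then stamped the long and mid parcels in that order and laid both flat on the shelf (the short parcel was absent); the job was handed in at about 39.5 s and no verdict was returned.

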